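Set up the eyepiece inspection case

TASK

Set up the eyepieces for their record photograph: first raise the case's stiff mirror lid by its bar until it stands in line with the brass index arm (to within about 5 degrees) and leave it there, without shifting the arm; then stand every silver eyepiece, barrel down and fully home, in a hole of its own in the case. Clear the yellow dust plug into the parts cup and, where it lay, lay the straightedge flat on the shelf as the scale, its plain long edge flush against the case's front face and roughly centred on it, and leave everything else where it is.

Things in the scene. Friction and masses are not known exactly. Their poses are not given: they have to be found in the camera images.
- case: the inspection case: grey block fixed to the shelf, 130 deep (its x) x 260 wide (its y) x 50 mm high, with a row of four holes in its top. Origin: centre of its underside; x points away from the front face, so the front face is the upright plane x = -65 mm; z up. It does not move
- hole0 (a point): mouth centre of hole 0 in the case's top, 50 mm above the shelf: 36 mm wide, 36 mm deep, small chamfer; at case x = -15 mm, y = -87 mm. Free to use in any order
- hole1 (a point): mouth centre of hole 1 in the case's top, 50 mm above the shelf: 36 mm wide, 36 mm deep, small chamfer; at case x = -15 mm, y = -29 mm. Free to use in any order
- hole2 (a point): mouth centre of hole 2 in the case's top, 50 mm above the shelf: 36 mm wide, 36 mm deep, small chamfer; at case x = -15 mm, y = 29 mm. Free to use in any order
- hole3 (a point): mouth centre of hole 3 in the case's top, 50 mm above the shelf: 36 mm wide, 36 mm deep, small chamfer; at case x = -15 mm, y = 87 mm. Free to use in any order
- lid (a joint): angle (rad) of the black mirror lid on the case: 0 = shut flat on the case, grows as its front edge rises and swings over to the back; runs to 2.35. Stiff hinge: it stays where it is left and takes about 5 N at the bar. Hinge axis parallel to the case's y at case x = +60, z = 56 mm; lid panel 8 mm thick, 250 wide, reaching 125 mm from the hinge
- lid_bar (a point): middle of the lid's round grip bar, 10 mm thick, 120 mm long (along the case's y), 165 mm from the hinge axis and 40 mm beyond the lid's edge, in the plane of the lid, carried on two thin arms at its ends (56 mm either side of the middle); room for a finger between bar and lid. It can be pinched from above and turns between the fingers as the lid swings
- index (a joint): angle (rad) of the brass index arm, measured just as the lid's: the lid is at its set angle when lid equals this. Preset a little past upright (about 92 to 118 degrees); stays put unless knocked
- index_tip (a point): free end of the brass index arm, a thin bar 130 mm long, 12 mm wide, 6 mm thick, pivoted on the lid's hinge axis 12 mm outside the case's right-hand end (case y = -142 mm)
- eyepiece1: silver eyepiece (may be absent), standing upright at the start: lower barrel 31.8 mm in diameter and 30 mm long with chamfered foot, above it a body 44 mm in diameter and 45 mm long whose shoulder rests on the case when seated; 75 mm tall in all, about 120 g. Origin: centre of its foot, z up its axis; round, so its yaw is of no account
- eyepiece2: silver eyepiece (may be absent), standing upright at the start: lower barrel 31.8 mm in diameter and 30 mm long with chamfered foot, above it a body 44 mm in diameter and 45 mm long whose shoulder rests on the case when seated; 75 mm tall in all, about 120 g. Origin: centre of its foot, z up its axis; round, so its yaw is of no account
- eyepiece3: silver eyepiece (may be absent), standing upright at the start: lower barrel 31.8 mm in diameter and 30 mm long with chamfered foot, above it a body 44 mm in diameter and 45 mm long whose shoulder rests on the case when seated; 75 mm tall in all, about 120 g. Origin: centre of its foot, z up its axis; round, so its yaw is of no account
- eyepiece4: silver eyepiece (may be absent), standing upright at the start: lower barrel 31.8 mm in diameter and 30 mm long with chamfered foot, above it a body 44 mm in diameter and 45 mm long whose shoulder rests on the case when seated; 75 mm tall in all, about 120 g. Origin: centre of its foot, z up its axis; round, so its yaw is of no account
- rule: steel straightedge lying flat: plate 180 (its y) x 60 (its x) x 6 mm, about 150 g, with an upright dark grip rib 100 long x 12 wide, its top 40 mm above the underside, centred 18 mm from the middle line towards the rear edge (rule x = -18 mm). Origin: centre of its underside; the plain straight edge is the long one at x = +30 mm, farther from the rib
- rule_end_a (a point): one end of the straightedge's plain edge (rule x = +30, y = +90 mm, underside)
- rule_end_b (a point): other end of the plain edge (rule x = +30, y = -90 mm, underside)
- cup: parts cup: open metal cup fixed to the shelf, 72 mm wide at the rim, 55 mm high, wall 3 mm; origin under its centre
- funnel: bystander: black funnel standing mouth down, 80 mm wide, 70 mm high; origin under its centre
- plug: yellow dust plug lying in front of the case: stem 32 mm wide below, head 42 mm wide and 8 mm thick on top, 26 mm high in all, 30 g; origin under its centre, z up
- spacer: bystander: bronze spacer ring, 52 mm wide, 10 mm high; origin under its centre
- filter: bystander: dark green Moon filter disc in a dark rim, 48 mm wide, 7 mm high; origin under its centre
- driver: bystander: screwdriver, 160 mm long, lying behind the case
- grease: bystander: small jar, 48 mm wide, 50 mm high; origin under its centre

How it is judged:
By the outcome, as a careful person would: the job done as asked, in the order asked, and still so for the second after the job is handed in, with the robot touching nothing.
Of eyepiece1, eyepiece2, eyepiece3, eyepiece4 only 2 to 4 are there at a start; the rules pass over those that are not, and their reading is None.
At some moment in a run one of rule, plug may be knocked a few centimetres aside while the robot is not near it.
It also fails if it takes over 210 s, if anything falls off the work surface, if the arm or the gripper's body presses on something with over 40 N, if the wrist force passes 120 N, or if a joint passes its speed limit or range.

ROBOT

A 6-joint arm with a two-finger parallel gripper is mounted at the origin on the work surface. World frame = base frame: x ahead of the robot, y to its left, z up, the work surface at z = 0. Lengths are in mm, angles in rad, forces in N, time in s.
With the tool pointing down it reaches from about 400 to 925 mm from the base axis. Payload 12.5 kg.
Tool frame: the origin (TCP) lies on the centre line of the jaws, within the pads' length; the fingertips stand 19 mm ahead of it and the grasp point (between the pads) is the TCP; y points along the fingers, x is the direction in which the jaws open and shut, and the axes are right-handed (so a half turn about y gives the same grasp; the last joint's range is limited). The gripper opens to 95 mm and grips with 3 to 60 N. Pads are 20 mm wide; open, the fingers measure 119 mm over their backs; the gripper's body (75 mm by 180 mm) begins 59 mm behind the grasp point.
Start: joints at [1.018, 0.491, 1.559, -0, 1.092, -0.106], TCP at [270.037, 563.671, 233.661] pointing down, gripper open.
Joint ranges: [-3.1, 3.1], [-0.84, 2.19], [0.05, 2.79], [-1.13, 4.28], [0.06, 2.93], [-2.69, 2.69]. Speed limits (rad/s): [2.22, 2.22, 2.79, 3.14, 3.14, 3.14].

INTERFACE

Orientations are given as [roll, pitch, yaw] about the fixed x, y, z axes, in that order (R = Rz(yaw) Ry(pitch) Rx(roll)).
In Python, from cell import env gives the robot as it stands. The module is installed in compiled form; this text tells all that it offers.
- The arm moves only by the tool move_arm, never from a script. Its argument "rows" is a list of rows, each an object of numbers: "tx", "ty", "tz": the shift along the tool's x, y, z in cm; "rx", "ry", "rz": the turn, a rotation vector about the tool's x, y, z in rad; "grip": the opening in per cent of the stroke, from 0 (shut) to 100 (fully open). In form: [{"tx": .., "ty": .., "tz": .., "rx": .., "ry": .., "rz": .., "grip": ..}, ...]. A call has 1 to 10 rows; each row shifts and turns the commanded pose from where the row before left it, along the tool's axes as they then stand; what a row does not reach is not made up. A row lasts 1/12 s, in which the tool goes at most 41.7 mm and 7.16 degrees, less where a joint would pass 70% of its speed; a pose out of reach is approached as far as the arm can. A call is refused whole if a number of a shift passes 4.17 or a number of a turn 0.125, either way. A call with a gripper value outside its range is refused whole. The fingers move at their own pace and stop on an object; the grip force is fixed at half the most. Time passes only in rows, so rows that do not move let the fingers close. It gives the time, the measured TCP pose, the force and the opening at its end, in the units of the state.
- env.state(): the state, without advancing time (a new reading comes with each control period).
- env.read_camera(name): name is "side" or "top" or "wrist"; returns (picture, depth): 384x512x3 uint8, blue, green, red; 384x512 float32, mm along the optical axis (not along the pixel's ray), 0 where there is no reading.
- env.calibration(name): a dict with "vertical_fov" (degrees; the focal length in pixels is half the picture's height over the tangent of half this angle, whatever the lens; pixels are square), "cx", "cy" (the principal point, pixels), "dist" ([k1, k2, p1, p2, k3] as OpenCV has them; the pictures are not rectified), "eye" and "rotation" of the camera in the world. Camera axes: x right, y up, looking along -z (the intrinsics and any distortion apply to the point x, -y, -z); pixel columns grow to the right and rows downward; lengths in mm; the calibration is good to about 2 mm. A picture is of the moment at which its call begins: read the wrist's pose just before it. calibration takes no time and is no camera call; for the wrist camera it gives the pose at the moment of the call.
- env.job_done(): hands the job in, once; it reports no verdict.
The state is a dict: "t": time; "joints": joint angles; "qvel": joint speeds; "tau": joint torques, N m; "eef_pos": TCP position; "tcp_rot": TCP orientation; "ft_force": force on the tool from outside, world axes, zero at the start; "moment": the same for the moment, N m; "opening": opening from 0.0 (shut) to 1.0 (fully open).
Only numpy, scipy, OpenCV 4.12 (cv2) and the standard library are available. Lean on these libraries where they do the work, as an engineer would, in place of code of your own. Each camera call takes 0.05 s, during which the arm holds its last target.

## Working session

There is one attempt and no reset: what is moved stays moved. The work goes in short steps, Python scripts to look and compute and a tool call to move; the robot and the scene stay as the last step left them, time stands still between calls to the robot, and variables do not carry over. Pictures are saved under pics/ and viewed, and the job is handed in when it is done.

Besides the shell and the picture viewer there is one more tool, called after ">>>" as a command line: name --argument value ..., lists and objects as JSON in quotes. move_arm: Moves the arm, as the interface text tells. Its arguments: {"type":"object","properties":{"rows":{"type":"array"}},"required":["rows"]}

```bash
mkdir -p pics; cat > h.py <<'E'
import numpy as np, cv2
from cell import env
def snap(n,fn=None):
    im,d=env.read_camera(n)
    c=env.calibration(n)
    if fn: cv2.imwrite('pics/'+fn,im)
    return im,d,c
def K(c,h=384):
    f=h/2/np.tan(np.radians(c['vertical_fov'])/2)
    return np.array([[f,0,c['cx']],[0,f,c['cy']],[0,0,1.]])
def rays(c,px):
    p=cv2.undistortPoints(np.array(px,float).reshape(-1,1,2),K(c),np.array(c['dist'],float)).reshape(-1,2)
    v=np.c_[p[:,0],-p[:,1],-np.ones(len(p))]
    return np.array(c['eye'],float), v@np.array(c['rotation'],float).T
def onz(c,px,z):
    e,v=rays(c,px); s=(z-e[2])/v[:,2]; return e+v*s[:,None]
def bydepth(c,d,px):
    e,v=rays(c,px); q=np.array(px).astype(int).reshape(-1,2)
    return e+v*d[q[:,1],q[:,0]][:,None]
def cloud(c,d):
    ys,xs=np.mgrid[0:d.shape[0],0:d.shape[1]]
    px=np.c_[xs.ravel(),ys.ravel()]
    P=bydepth(c,d,px).reshape(d.shape+(3,)); P[d==0]=np.nan
    return P
def proj(c,P):
    R=np.array(c['rotation'],float); q=(np.atleast_2d(P)-np.array(c['eye']))@R
    q=q*[1,-1,-1]
    return cv2.projectPoints(q.reshape(-1,1,3),np.zeros(3),np.zeros(3),K(c),np.array(c['dist'],float))[0].reshape(-1,2)
E
python3 - <<'E'
from h import *
print(env.state())
for n in ['side','top','wrist']:
    im,d,c=snap(n,n+'0.png'); print(n,c,(d>0).mean())
    np.savez('/tmp/%s0.npz'%n,im=im,d=d)
E
```

```text
{'t': 0.0, 'joints': array([ 1.01839869e+00,  4.91543691e-01,  1.55945558e+00,  2.64242918e-05,
        1.09169629e+00, -1.05595521e-01]), 'qvel': array([0.00151536, 0.00053742, 0.00051011, 0.0001429 , 0.00112132,
       0.00189144]), 'tau': array([-2.33867737e-03, -6.12644362e+01, -2.58169091e+01,  6.91704825e-02,
        4.83324949e-02, -1.28798897e-04]), 'eef_pos': array([269.9052984 , 563.46699847, 233.0694854 ]), 'tcp_rot': array([-1.57065678e+00,  1.09429203e-03,  1.12398210e+00]), 'ft_force': array([ 0.0271682 , -0.1065391 , -0.10415186]), 'moment': array([-0.04433117, -0.02881075,  0.04526705]), 'opening': 1.0010514343530612}
side {'vertical_fov': 44.58433831749272, 'cx': 252.00574971152227, 'cy': 190.38998698483488, 'dist': array([-0.08294184,  0.        ,  0.        ,  0.        ,  0.        ]), 'eye': array([ 240.44030983, 1067.41851767,  856.13662478]), 'rotation': array([ 0.92384789,  0.01882083, -2.84389399])} 0.9960581461588541
top {'vertical_fov': 53.62679634570269, 'cx': 256.2452721321457, 'cy': 193.3549390114413, 'dist': array([0.00401057, 0.        , 0.        , 0.        , 0.        ]), 'eye': array([ 406.79040481,   67.53822288, 1252.2689864 ]), 'rotation': array([ 0.12427021, -0.00243188, -1.57166017])} 0.9959259033203125
wrist {'vertical_fov': 58.935551199132355, 'cx': 249.71175039896073, 'cy': 187.46579885093428, 'dist': array([-0.03200579,  0.        ,  0.        ,  0.        ,  0.        ]), 'eye': array([208.51915758, 593.25101882, 384.7250509 ]), 'rotation': array([-0.24404732,  0.00183916,  1.12478736])} 0.9962209065755209
```

```bash
python3 - <<'E'
s=open('h.py').read()
s=s.replace("np.array(c['rotation'],float)","RR(c)")
s=s.replace("def snap","from scipy.spatial.transform import Rotation as Ro\ndef RR(c): return Ro.from_euler('xyz',c['rotation']).as_matrix()\ndef snap")
open('h.py','w').write(s)
E
```

```text
(no output)
```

View pics/top0.png

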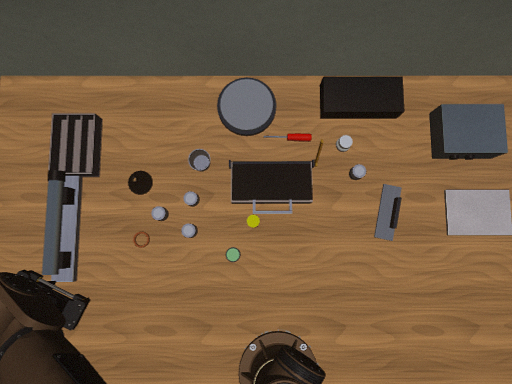

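View pics/side0.png

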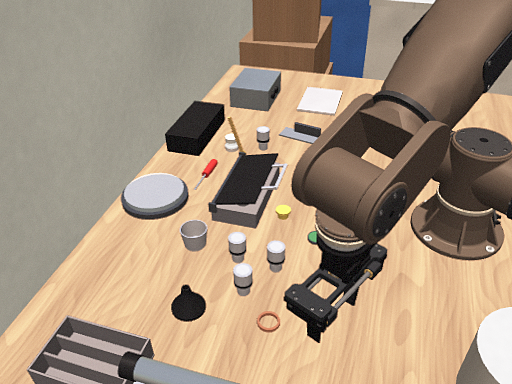

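View pics/wrist0.png

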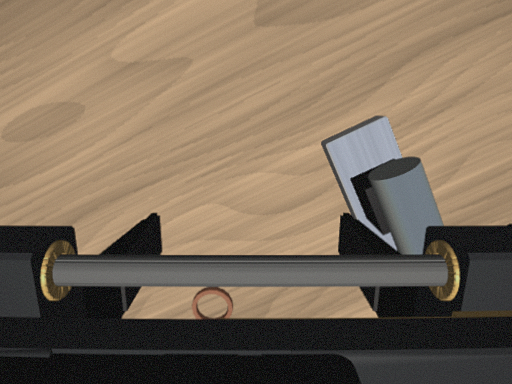

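```bash
python3 - <<'E'
from h import *
z=np.load('/tmp/top0.npz'); im,d=z['im'],z['d']; c=env.calibration('top')
cv2.imwrite('pics/top0z.png',cv2.resize(im[110:270,120:420],None,fx=2.6,fy=2.6,interpolation=cv2.INTER_CUBIC))
P=cloud(c,d)
for nm,px in dict(e1=(191,199),e2=(159,214),e3=(189,231),e4=(358,172),jar=(345,143),plug=(253,221),filt=(233,255),cup=(200,160),fun=(140,182),lidf=(272,198),lidb=(272,168),bar=(272,212),rib=(396,212),plate=(386,215),table=(300,280),tip=(321,143)).items():
    print(nm,P[px[1],px[0]].round(0))
hsv=cv2.cvtColor(im,cv2.COLOR_BGR2HSV)
Z=P[...,2]
# eyepieces etc: tall tops
m=((Z>60)&(Z<90)).astype(np.uint8)
n,l,s,ce=cv2.connectedComponentsWithStats(m)
for i in range(1,n):
    if 15<s[i,4]<3000: print(s[i],ce[i].round(1),np.nanmedian(P[l==i],0).round(1))
print('plug',)
m=((hsv[...,0]>22)&(hsv[...,0]<35)&(hsv[...,1]>180)&(hsv[...,2]>120)).astype(np.uint8)
n,l,s,ce=cv2.connectedComponentsWithStats(m)
for i in range(1,n):
    if s[i,4]>15: print(s[i],ce[i],np.nanmedian(P[l==i],0).round(1), onz(c,[ce[i]],26))
E
```

```text
e1 [536. 268.  75.]
e2 [489. 366.  77.]
e3 [437. 272.  75.]
e4 [ 621. -255.   76.]
jar [ 721. -223.   52.]
plug [470.  75.  30.]
filt [361. 140.   7.]
cup [675. 252.   5.]
fun [594. 437.  48.]
lidf [538.  16.  88.]
lidb [637.  14.  61.]
bar [494.  17. 100.]
rib [ 498. -381.   44.]
plate [ 491. -362.    6.]
table [281. -77.  -0.]
tip [ 688. -123.  180.]
[ 323   77   81   37 2895] [362.8  94.6] [ 876.4 -280.9   71. ]
[437 104  69  55 514] [455.3 140.4] [ 695.1 -527.    79.8]
[477 104   5  10  19] [478.8 109. ] [ 821.7 -642.1   88.7]
[466 107   6   9  18] [467.8 111.2] [ 815.2 -607.1   88.4]
[450 125  10   6  21] [453.5 127.2] [ 762.7 -557.6   89.1]
[498 143   9   7  18] [501.9 145.8] [ 703.  -704.7   88.7]
[474 146   8   5  17] [477.4 147.9] [ 694.8 -627.1   89.2]
[312 157   6  10  40] [314.7 162.3] [ 654.6 -122.4   66.8]
[ 232  161   81   40 2903] [271.6 180.2] [595.8  15.8  74.9]
[351 164  15  15 169] [358.3 171.3] [ 624.2 -256.4   75.9]
[132 177   7   7  28] [135.3 179.7] [597.9 444.1  67.4]
[ 64 187   8  17 112] [ 66.9 194.9] [549.1 652.8  77.2]
[184 191  14  15 159] [190.5 198.1] [539.2 270.3  75.3]
[152 206  15  15 166] [158.7 213. ] [492.6 366.6  75.3]
[182 224  14  14 165] [188.5 230.3] [440.  272.8  75.3]
[ 58 252   9  17 115] [ 62.8 259.9] [349.6 653.   78.2]
[249 350  30  33 150] [262.6 362.1] [60.1 44.9 73.7]
plug
[247 214  13  14 136] [252.86764706 220.69117647] [470.2  75.   26.6] [[471.15360903  75.39019869  26.        ]]
```

View pics/top0z.png

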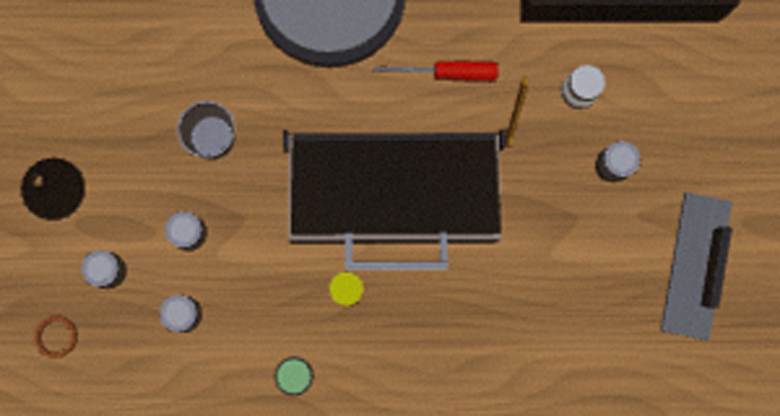

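```bash
python3 - <<'E'
from h import *
for nm in ['top','side']:
    z=np.load('/tmp/%s0.npz'%nm); im,d=z['im'],z['d']; c=env.calibration(nm)
    P=cloud(c,d); X,Y,Z=P[...,0],P[...,1],P[...,2]
    V=im.max(2)
    m=(Z>62)&(Z<96)&(X>530)&(X<650)&(Y>-110)&(Y<140)&(V<60)
    q=P[m]; ce=q.mean(0); u,s,vt=np.linalg.svd(q-ce); n=vt[2]*np.sign(vt[2][2])
    print(nm,'lid',m.sum(),ce.round(1),n.round(4),'tilt',np.degrees(np.arccos(n[2])).round(2),'res',(np.abs((q-ce)@n)).mean().round(2))
    print('x ext',np.percentile(q[:,0],[0.5,99.5]),np.percentile(q[:,1],[.5,99.5]))
    # bounding rect of lid mask in px
    r=cv2.minAreaRect(np.array([q[:,0],q[:,1]]).T.astype(np.float32)); print(r)
    # bar
    m=(Z>80)&(X>470)&(X<515)&(Y>-60)&(Y<90)
    q=P[m]; print('bar',m.sum(),q.mean(0).round(1),q.min(0).round(0),q.max(0).round(0))
    p=np.polyfit(q[:,1],q[:,0],1);print('bar yaw',np.degrees(np.arctan(-p[0])))
    # brass
    hsv=cv2.cvtColor(im,cv2.COLOR_BGR2HSV)
    m=(Z>60)&(X>600)&(X<760)&(Y>-160)&(Y<-112)&(Z<220)
    q=P[m]; ce=q.mean(0);u,s,vt=np.linalg.svd(q-ce); v=vt[0]*np.sign(vt[0][2])
    print('index',m.sum(),q.min(0).round(0),q.max(0).round(0),ce.round(0),v.round(3),'angle deg',np.degrees(np.arctan2(v[2],-v[0])).round(1))
    # case top front
    m=(Z>44)&(Z<54)&(X>480)&(X<560)&(Y>-130)&(Y<160)
    if m.sum(): print('casetop',m.sum(),P[m].min(0).round(0),P[m].max(0).round(0),np.percentile(P[m][:,0],[1,10,50]))
im=np.load('/tmp/side0.npz')['im']
cv2.imwrite('pics/side0z.png',cv2.resize(im[100:250,190:340],None,fx=4,fy=4,interpolation=cv2.INTER_CUBIC))
E
```

```text
top lid 2723 [589.2  16.8  76.5] [0.2266 0.0014 0.974 ] tilt 13.1 res 1.68
x ext [534.28038408 649.56454044] [-105.27992366  138.36511967]
((591.9346923828125, 16.561447143554688), (246.78775024414062, 115.78346252441406), 89.9190673828125)
bar 146 [496.1  16.9  98.2] [490. -44.  84.] [513.  75. 105.]
bar yaw -0.2720948402822912
index 95 [ 642. -129.   61.] [ 697. -113.  183.] [ 668. -123.  111.] [ 0.317 -0.031  0.948] angle deg 108.5
casetop 187 [ 529. -113.   44.] [559. 145.  54.] [529.02656412 529.5174596  532.53135091]
side lid 1658 [585.4  28.   75.1] [2.291e-01 8.000e-04 9.734e-01] tilt 13.24 res 1.1
x ext [531.37426338 644.82722795] [-101.39355198  138.9169064 ]
((588.988525390625, 16.585182189941406), (246.81802368164062, 118.09553527832031), 89.78170013427734)
bar 139 [497.3  26.6  95. ] [488. -44.  85.] [514.  83. 102.]
bar yaw -0.10488496081697801
index 158 [ 643. -129.   62.] [ 695. -112.  184.] [ 671. -120.  119.] [ 0.314 -0.011  0.949] angle deg 108.3
casetop 339 [ 526. -111.   44.] [560. 154.  54.] [526.4811817  528.19066607 536.44998649]
```

View pics/side0z.png

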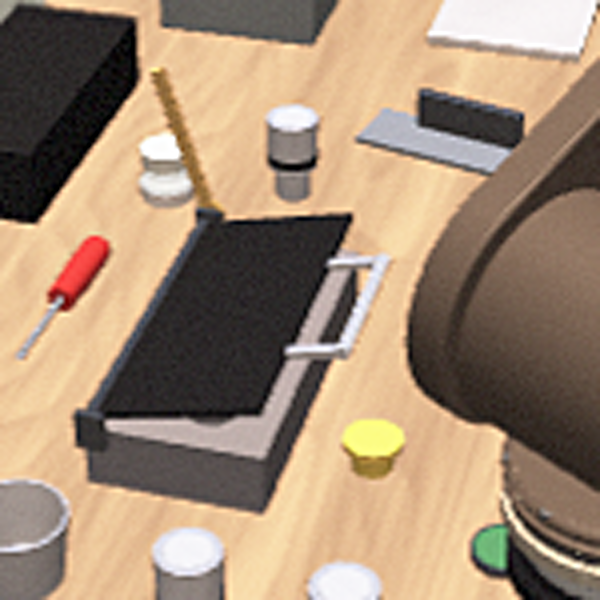

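>>> move_arm --rows '[{"ry":0.12,"grip":35},{"ry":0.12,"grip":35},{"ry":0.12,"grip":35},{"ry":0.12,"grip":35},{"ry":0.12,"grip":35},{"ry":0.12,"grip":35},{"ry":0.12,"grip":35},{"ry":0.12,"grip":35},{"ry":0.12,"grip":35},{"ry":0.045,"grip":35}]'

```text
validation failed for argument at $.ro...
```

>>> move_arm --rows '[{"tx":1.2,"tz":-3.5,"grip":35},{"tx":1.2,"tz":-3.5,"grip":35},{"tx":1.2,"tz":-3.5,"grip":35},{"tx":1.2,"tz":-3.5,"grip":35},{"tx":1.2,"tz":-3.5,"grip":35},{"tx":1.2,"tz":-3.5,"grip":35},{"tx":1.2,"tz":-3.5,"grip":35},{"tx":1.2,"tz":-3.5,"grip":35},{"tx":1.2,"tz":-3.5,"grip":35},{"tx":1.2,"tz":-3.5,"grip":35}]'

```text
validation failed for argument at $.ro...
```

>>> move_arm --rows '[{"tx":0,"ty":0,"tz":0,"rx":0,"ry":0.12,"rz":0,"grip":35},{"tx":0,"ty":0,"tz":0,"rx":0,"ry":0.12,"rz":0,"grip":35},{"tx":0,"ty":0,"tz":0,"rx":0,"ry":0.12,"rz":0,"grip":35},{"tx":0,"ty":0,"tz":0,"rx":0,"ry":0.12,"rz":0,"grip":35},{"tx":0,"ty":0,"tz":0,"rx":0,"ry":0.12,"rz":0,"grip":35},{"tx":0,"ty":0,"tz":0,"rx":0,"ry":0.12,"rz":0,"grip":35},{"tx":0,"ty":0,"tz":0,"rx":0,"ry":0.12,"rz":0,"grip":35},{"tx":0,"ty":0,"tz":0,"rx":0,"ry":0.12,"rz":0,"grip":35},{"tx":0,"ty":0,"tz":0,"rx":0,"ry":0.12,"rz":0,"grip":35},{"tx":0,"ty":0,"tz":0,"rx":0,"ry":0.045,"rz":0,"grip":35}]'

```text
t: 0.98
eef_pos: [270.0, 563.6, 233.4]
tcp_rot: [-1.571, 0.0, -0.008]
ft_force: [0.5, -0.5, 0.1]
opening: 0.377
```

>>> move_arm --rows '[{"tx":1.5,"ty":0,"tz":-3.5,"rx":0,"ry":0,"rz":0,"grip":35},{"tx":1.5,"ty":0,"tz":-3.5,"rx":0,"ry":0,"rz":0,"grip":35},{"tx":1.5,"ty":0,"tz":-3.5,"rx":0,"ry":0,"rz":0,"grip":35},{"tx":1.5,"ty":0,"tz":-3.5,"rx":0,"ry":0,"rz":0,"grip":35},{"tx":1.5,"ty":0,"tz":-3.5,"rx":0,"ry":0,"rz":0,"grip":35},{"tx":1.5,"ty":0,"tz":-3.5,"rx":0,"ry":0,"rz":0,"grip":35},{"tx":1.5,"ty":0,"tz":-3.5,"rx":0,"ry":0,"rz":0,"grip":35},{"tx":1.5,"ty":0,"tz":-3.5,"rx":0,"ry":0,"rz":0,"grip":35},{"tx":1.5,"ty":0,"tz":-3.5,"rx":0,"ry":0,"rz":0,"grip":35},{"tx":1.5,"ty":0,"tz":-3.5,"rx":0,"ry":0,"rz":0,"grip":35}]'

```text
t: 1.82
eef_pos: [420.0, 211.8, 233.7]
tcp_rot: [-1.571, -0.0, -0.001]
ft_force: [1.2, -0.8, 0.8]
opening: 0.351
```

>>> move_arm --rows '[{"tx":1.4,"ty":0,"tz":-3.5,"rx":0,"ry":0,"rz":0,"grip":35},{"tx":1.4,"ty":0,"tz":-3.5,"rx":0,"ry":0,"rz":0,"grip":35},{"tx":1.4,"ty":0,"tz":-3.5,"rx":0,"ry":0,"rz":0,"grip":35},{"tx":1.4,"ty":0,"tz":-3.5,"rx":0,"ry":0,"rz":0,"grip":35},{"tx":1.4,"ty":0,"tz":-3.0,"rx":0,"ry":0,"rz":0,"grip":35},{"tx":0.4,"ty":0,"tz":-2.0,"rx":0,"ry":0,"rz":0,"grip":35},{"tx":0,"ty":0,"tz":-0.6,"rx":0,"ry":0,"rz":0,"grip":35},{"tx":0,"ty":0,"tz":0,"rx":0,"ry":0,"rz":0,"grip":35}]'

```text
t: 2.48
eef_pos: [493.4, 16.4, 233.3]
tcp_rot: [-1.571, 0.001, -0.003]
ft_force: [-0.4, 0.1, 1.0]
opening: 0.35
```

Good tracking. Check where the bar is with the wrist camera.

```bash
python3 - <<'E'
from h import *
print(env.state()['eef_pos'])
im,d,c=snap('wrist','w1.png')
P=cloud(c,d);X,Y,Z=P[...,0],P[...,1],P[...,2]
m=(Z>80)&(Z<108)&(X>475)&(X<508)&(Y>-60)&(Y<90)
q=P[m]; print(m.sum(),q.mean(0),q.min(0),q.max(0),np.median(q,0))
E
```

```text
[493.37553095  16.35144793 233.34920744]
1768 [494.61297735  23.23771374  98.21669224] [488.35497147 -40.51085709  88.52882433] [507.91127062  79.60083567 101.64869156] [494.39901437  25.75095275  98.68554446]
```

View pics/w1.png

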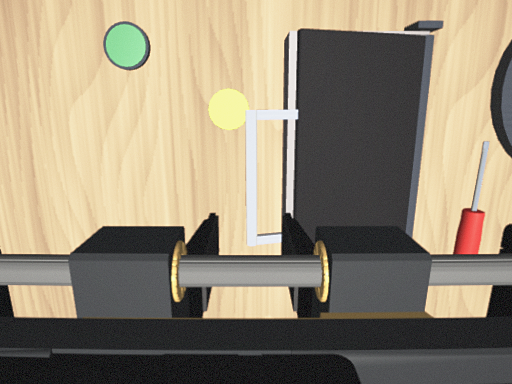

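>>> move_arm --rows '[{"tx":0.05,"ty":3.5,"tz":0,"rx":0,"ry":0,"rz":0,"grip":35},{"tx":0,"ty":3.5,"tz":0,"rx":0,"ry":0,"rz":0,"grip":35},{"tx":0,"ty":3.0,"tz":0,"rx":0,"ry":0,"rz":0,"grip":35},{"tx":0,"ty":2.0,"tz":0,"rx":0,"ry":0,"rz":0,"grip":35},{"tx":0,"ty":1.4,"tz":0,"rx":0,"ry":0,"rz":0,"grip":35},{"tx":0,"ty":0.4,"tz":0,"rx":0,"ry":0,"rz":0,"grip":35},{"tx":0,"ty":0,"tz":0,"rx":0,"ry":0,"rz":0,"grip":0},{"tx":0,"ty":0,"tz":0,"rx":0,"ry":0,"rz":0,"grip":0},{"tx":0,"ty":0,"tz":0,"rx":0,"ry":0,"rz":0,"grip":0},{"tx":0,"ty":0,"tz":0,"rx":0,"ry":0,"rz":0,"grip":0}]'

```text
t: 3.37
eef_pos: [494.4, 17.7, 96.6]
tcp_rot: [-1.571, -0.002, -0.001]
ft_force: [0.5, 0.6, 0.2]
opening: 0.126
```

```bash
python3 - <<'E'
import numpy as np
a=np.radians(np.linspace(13.2,108.4,21)); x=-165*np.cos(a); z=165*np.sin(a)
print(np.c_[np.diff(x)/10,-np.diff(z)/10].round(2).tolist())
E
```

```text
[[0.37, -1.32], [0.48, -1.28], [0.58, -1.24], [0.68, -1.19], [0.78, -1.13], [0.87, -1.06], [0.95, -0.98], [1.03, -0.9], [1.1, -0.81], [1.17, -0.72], [1.22, -0.62], [1.27, -0.51], [1.31, -0.41], [1.34, -0.3], [1.36, -0.19], [1.37, -0.07], [1.37, 0.04], [1.36, 0.16], [1.34, 0.27], [1.32, 0.38]]
```

>>> move_arm --rows '[{"tx":0,"ty":0,"tz":0,"rx":0,"ry":0,"rz":0,"grip":0},{"tx":0,"ty":0,"tz":0,"rx":0,"ry":0,"rz":0,"grip":0},{"tx":0,"ty":0,"tz":0,"rx":0,"ry":0,"rz":0,"grip":0}]'

```text
t: 3.62
eef_pos: [494.4, 17.6, 96.2]
tcp_rot: [-1.571, -0.001, -0.001]
ft_force: [1.5, 2.9, 2.1]
opening: 0.097
```

>>> move_arm --rows '[{"tx":0.37,"ty":-1.32,"tz":0,"rx":0,"ry":0,"rz":0,"grip":0},{"tx":0.48,"ty":-1.28,"tz":0,"rx":0,"ry":0,"rz":0,"grip":0},{"tx":0.58,"ty":-1.24,"tz":0,"rx":0,"ry":0,"rz":0,"grip":0},{"tx":0.68,"ty":-1.19,"tz":0,"rx":0,"ry":0,"rz":0,"grip":0},{"tx":0.78,"ty":-1.13,"tz":0,"rx":0,"ry":0,"rz":0,"grip":0},{"tx":0.87,"ty":-1.06,"tz":0,"rx":0,"ry":0,"rz":0,"grip":0},{"tx":0.95,"ty":-0.98,"tz":0,"rx":0,"ry":0,"rz":0,"grip":0},{"tx":1.03,"ty":-0.9,"tz":0,"rx":0,"ry":0,"rz":0,"grip":0},{"tx":1.1,"ty":-0.81,"tz":0,"rx":0,"ry":0,"rz":0,"grip":0},{"tx":1.17,"ty":-0.72,"tz":0,"rx":0,"ry":0,"rz":0,"grip":0}]'

```text
t: 4.45
eef_pos: [571.1, 17.7, 202.9]
tcp_rot: [-1.57, 0.008, -0.001]
ft_force: [-15.5, 1.8, 13.6]
opening: 0.096
```

>>> move_arm --rows '[{"tx":1.17,"ty":-0.72,"tz":0,"rx":0,"ry":0,"rz":0,"grip":0},{"tx":1.27,"ty":-0.56,"tz":0,"rx":0,"ry":0,"rz":0,"grip":0},{"tx":1.31,"ty":-0.41,"tz":0,"rx":0,"ry":0,"rz":0,"grip":0},{"tx":1.34,"ty":-0.3,"tz":0,"rx":0,"ry":0,"rz":0,"grip":0},{"tx":1.36,"ty":-0.19,"tz":0,"rx":0,"ry":0,"rz":0,"grip":0},{"tx":1.37,"ty":-0.07,"tz":0,"rx":0,"ry":0,"rz":0,"grip":0},{"tx":1.37,"ty":0.04,"tz":0,"rx":0,"ry":0,"rz":0,"grip":0},{"tx":1.36,"ty":0.16,"tz":0,"rx":0,"ry":0,"rz":0,"grip":0}]'

```text
t: 5.12
eef_pos: [679.4, 16.9, 223.0]
tcp_rot: [-1.571, 0.002, -0.001]
ft_force: [-4.9, -0.5, 4.0]
opening: 0.096
```

>>> move_arm --rows '[{"tx":1.34,"ty":0.27,"tz":0,"rx":0,"ry":0,"rz":0,"grip":0},{"tx":1.32,"ty":0.38,"tz":0,"rx":0,"ry":0,"rz":0,"grip":0},{"tx":0,"ty":0,"tz":0,"rx":0,"ry":0,"rz":0,"grip":0},{"tx":0,"ty":0,"tz":0,"rx":0,"ry":0,"rz":0,"grip":0}]'

```text
t: 5.45
eef_pos: [706.9, 16.8, 215.7]
tcp_rot: [-1.571, -0.001, -0.001]
ft_force: [4.5, -1.6, -0.2]
opening: 0.095
```

```bash
cat > lid.py <<'E'
from h import *
for nm in ['top','side']:
    im,d,c=snap(nm,nm+'_lid.png')
    P=cloud(c,d); X,Y,Z=P[...,0],P[...,1],P[...,2]
    V=im.max(2)
    m=(Z>62)&(Z<180)&(X>630)&(X<720)&(Y>-100)&(Y<135)&(V<70)
    q=P[m]
    if m.sum()>30:
        for it in range(5):
            ce=q.mean(0); u,s,vt=np.linalg.svd(q-ce,full_matrices=False); n=vt[2]; r=np.abs((q-ce)@n); q=q[r<max(3,2*np.median(r))]
        n=n*np.sign(-n[0]) ; print(nm,'lid',m.sum(),len(q),ce.round(1),n.round(3),'angle',np.degrees(np.arctan2(-n[0],n[2])).round(2),'->',np.degrees(np.arctan2(n[0],n[2]))%180,'res',r.mean().round(2))
    m=(Z>60)&(X>600)&(X<760)&(Y>-160)&(Y<-112)&(Z<220)
    q=P[m]; ce=q.mean(0);u,s,vt=np.linalg.svd(q-ce); v=vt[0]*np.sign(vt[0][2])
    print('index',m.sum(),q.max(0).round(0),'angle deg',np.degrees(np.arctan2(v[2],-v[0])).round(1))
    m=(Z>205)&(X>670)&(X<740)&(Y>-50)&(Y<85)&(Z<240)&(V>130)
    if m.sum(): print('bar',m.sum(),np.median(P[m],0),P[m].min(0),P[m].max(0))
E
python3 lid.py
```

```text
top lid 165 146 [674.1  83.7 128.6] [-0.945 -0.001  0.328] angle 70.85 -> 109.15313483865621 res 0.99
index 95 [ 696. -113.  184.] angle deg 108.1
side lid 352 315 [672.4  17.7 127.7] [-0.946 -0.     0.324] angle 71.1 -> 108.90032287732583 res 1.06
index 151 [ 696. -113.  179.] angle deg 108.2
bar 65 [701.95834085  45.85907711 215.7832954 ] [689.80752964 -42.16037881 205.55935116] [712.3216094   82.46354637 236.81801177]
```

```bash
python3 -c "
import cv2
a=cv2.imread('pics/side_lid.png');cv2.imwrite('pics/side_lidz.png',cv2.resize(a[60:260,160:360],None,fx=3,fy=3))"
```

```text
(no output)
```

View pics/side_lidz.png

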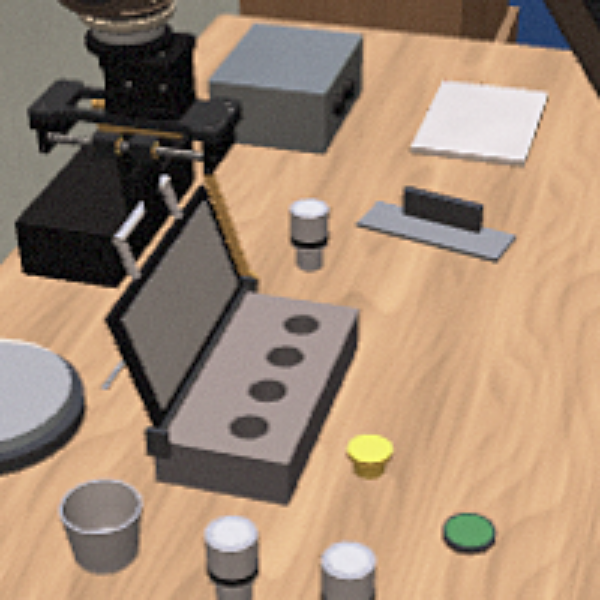

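>>> move_arm --rows '[{"tx":0,"ty":0,"tz":0,"rx":0,"ry":0,"rz":0,"grip":35},{"tx":0,"ty":0,"tz":0,"rx":0,"ry":0,"rz":0,"grip":35},{"tx":0,"ty":0,"tz":0,"rx":0,"ry":0,"rz":0,"grip":35},{"tx":0,"ty":0,"tz":0,"rx":0,"ry":0,"rz":0,"grip":35},{"tx":0,"ty":-1,"tz":0,"rx":0,"ry":0,"rz":0,"grip":35},{"tx":0,"ty":-2,"tz":0,"rx":0,"ry":0,"rz":0,"grip":35},{"tx":0,"ty":-2,"tz":0,"rx":0,"ry":0,"rz":0,"grip":35},{"tx":0,"ty":-2,"tz":0,"rx":0,"ry":0,"rz":0,"grip":35},{"tx":-3,"ty":-1,"tz":0,"rx":0,"ry":0,"rz":0,"grip":50},{"tx":-4,"ty":0,"tz":0,"rx":0,"ry":0,"rz":0,"grip":70}]'

```text
t: 6.38
eef_pos: [637.2, 17.2, 298.1]
tcp_rot: [-1.571, -0.004, -0.001]
ft_force: [-0.0, 0.4, -0.2]
opening: 0.439
```

>>> move_arm --rows '[{"tx":-4,"ty":0,"tz":0,"rx":0,"ry":0,"rz":0,"grip":70},{"tx":-4,"ty":0,"tz":0,"rx":0,"ry":0,"rz":0,"grip":70},{"tx":-3,"ty":0,"tz":2,"rx":0,"ry":0,"rz":0,"grip":70},{"tx":-1,"ty":0,"tz":4,"rx":0,"ry":0,"rz":0,"grip":70},{"tx":0,"ty":0,"tz":4,"rx":0,"ry":0,"rz":0,"grip":70},{"tx":0,"ty":0,"tz":4,"rx":0,"ry":0,"rz":0,"grip":70},{"tx":0,"ty":0,"tz":4,"rx":0,"ry":0,"rz":0,"grip":70},{"tx":0,"ty":1,"tz":4,"rx":0,"ry":0,"rz":0,"grip":70},{"tx":0,"ty":2,"tz":2,"rx":0,"ry":0,"rz":0,"grip":70},{"tx":0,"ty":0,"tz":0,"rx":0,"ry":0,"rz":0,"grip":70}]'

```text
t: 7.22
eef_pos: [514.9, 260.7, 263.6]
tcp_rot: [-1.571, 0.003, 0.003]
ft_force: [-0.6, 0.1, -0.7]
opening: 0.701
```

```bash
python3 lid.py; cat > objs.py <<'E'
from h import *
im,d,c=snap('top','top_objs.png')
P=cloud(c,d);Z=P[...,2];X=P[...,0];Y=P[...,1]
m=((Z>63)&(Z<90)&(X>380)&(X<720)&(Y>-350)&(Y<500)).astype(np.uint8)
n,l,s,ce=cv2.connectedComponentsWithStats(m)
for i in range(1,n):
    if 80<s[i,4]<260: print('eye?',s[i],ce[i].round(1),onz(c,[ce[i]],75).round(1))
hsv=cv2.cvtColor(im,cv2.COLOR_BGR2HSV)
m=((hsv[...,0]>22)&(hsv[...,0]<35)&(hsv[...,1]>180)&(hsv[...,2]>120)).astype(np.uint8)
n,l,s,ce=cv2.connectedComponentsWithStats(m)
for i in range(1,n):
    if s[i,4]>15: print('plug',s[i],ce[i],np.nanmedian(P[l==i],0).round(1), onz(c,[ce[i]],26))
# holes
g=im.max(2)
m=((Z<48)&(X>550)&(X<615)&(Y>-100)&(Y<130)).astype(np.uint8)
n,l,s,ce=cv2.connectedComponentsWithStats(m)
for i in range(1,n):
    if s[i,4]>30: print('hole depth',s[i],ce[i].round(1),onz(c,[ce[i]],50).round(1))
m=((g<75)&(X>545)&(X<620)&(Y>-105)&(Y<135)).astype(np.uint8)
n,l,s,ce=cv2.connectedComponentsWithStats(m)
for i in range(1,n):
    if s[i,4]>30: print('hole dark',s[i],ce[i].round(1),onz(c,[ce[i]],50).round(1))
m=(Z>44)&(Z<56)&(X>500)&(X<640)&(Y>-150)&(Y<180)
q=P[m]; r=cv2.minAreaRect(q[:,:2].astype(np.float32)); print('casetop',r,np.percentile(q,[.5,99.5],0).round(1).tolist(),np.median(q[:,2]))
E
python3 objs.py
```

```text
top lid 566 478 [674.3  19.2 129.3] [-0.946 -0.005  0.324] angle 71.07 -> 108.93179537059385 res 1.04
index 95 [ 697. -113.  183.] angle deg 108.3
bar 127 [705.7866996   15.0645203  217.69278502] [700.62724519 -41.00083415 212.89037804] [710.60718571  73.8621373  224.31160677]
side lid 212 196 [667.9  50.7 115.6] [-0.947  0.001  0.32 ] angle 71.34 -> 108.66233033158707 res 0.98
index 49 [ 695. -113.  180.] angle deg 108.5
bar 8 [705.26915326 -35.48541971 215.05849567] [699.97192646 -42.36149852 209.60073226] [709.02871584  76.83643839 217.56302819]
eye? [352 164  14  15 163] [358.4 171.1] [[ 624.3 -257.1   75. ]]
plug [247 215  13  13 132] [252.73484848 220.77272727] [470.3  75.   26.9] [[470.89133651  75.81826601  26.        ]]
hole depth [238 179  14  14 108] [244.2 186.3] [[579.6 103.   50. ]]
hole depth [293 179  14  14 109] [298.6 186.2] [[580.1 -70.8  50. ]]
hole depth [256 180  14  12 103] [262.4 186.3] [[579.6  44.9  50. ]]
hole depth [275 181  12  12 102] [280.4 186.3] [[579.6 -12.8  50. ]]
casetop ((584.4844970703125, 15.830726623535156), (110.59400939941406, 259.6124267578125), 0.04101710394024849) [[529.3, -113.1, 44.7], [639.5, 145.2, 55.7]] 50.652757389437284
```

View pics/top_objs.png

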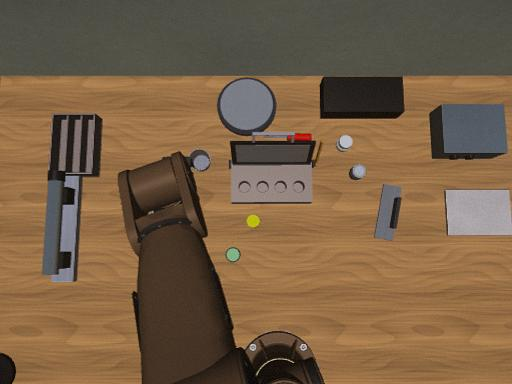

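```bash
cat > wr.py <<'E'
import sys
from h import *
st=env.state(); print('tcp',st['eef_pos'].round(1),st['tcp_rot'].round(3))
im,d,c=snap('wrist',sys.argv[1])
P=cloud(c,d);Z=P[...,2]
m=((Z>66)&(Z<84)).astype(np.uint8)
n,l,s,ce=cv2.connectedComponentsWithStats(m)
for i in range(1,n):
    if s[i,4]>300:
        k=(l==i).astype(np.uint8); cn=max(cv2.findContours(k,0,1)[0],key=len)
        (u,v),r=cv2.minEnclosingCircle(cn)
        print(s[i],'cent',ce[i].round(1),onz(c,[ce[i]],75).round(1),'circ',onz(c,[(u,v)],75).round(1),round(r,1),np.nanmedian(P[l==i],0).round(1))
E
python3 wr.py w2.png
```

```text
tcp [516.4 257.2 266.7] [-1.571e+00 -0.000e+00 -1.000e-03]
[ 202   28   47   49 1732] cent [225.3  52.2] [[493.1 371.7  75. ]] circ [[493.8 371.9  75. ]] 24.4 [493.1 371.6  76. ]
[ 153  129   44   44 1479] cent [174.8 150.3] [[440.2 277.9  75. ]] circ [[440.  277.9  75. ]] 22.0 [440.5 278.2  75.9]
[ 252  133   43   44 1446] cent [272.5 154.3] [[539.5 273.7  75. ]] circ [[539.3 273.7  75. ]] 21.7 [539.4 274.   76. ]
```

View pics/w2.png

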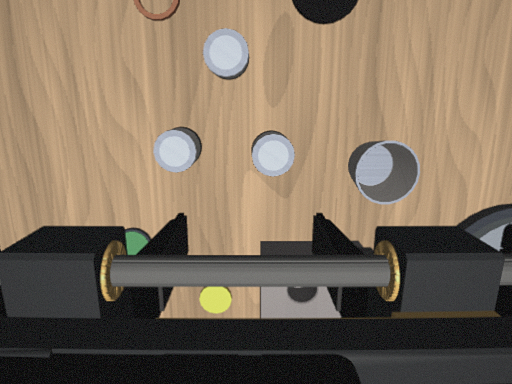

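>>> move_arm --rows '[{"tx":2.3,"ty":2,"tz":1.65,"rx":0,"ry":0,"rz":0,"grip":66},{"tx":0,"ty":4,"tz":0,"rx":0,"ry":0,"rz":0,"grip":66},{"tx":0,"ty":4,"tz":0,"rx":0,"ry":0,"rz":0,"grip":66},{"tx":0,"ty":4,"tz":0,"rx":0,"ry":0,"rz":0,"grip":66},{"tx":0,"ty":3,"tz":0,"rx":0,"ry":0,"rz":0,"grip":66},{"tx":0,"ty":2,"tz":0,"rx":0,"ry":0,"rz":0,"grip":66},{"tx":0,"ty":0.9,"tz":0,"rx":0,"ry":0,"rz":0,"grip":66},{"tx":0,"ty":0,"tz":0,"rx":0,"ry":0,"rz":0,"grip":66}]'

```text
t: 8.08
eef_pos: [539.6, 272.8, 66.1]
tcp_rot: [-1.571, 0.002, -0.002]
ft_force: [1.3, 0.5, -0.4]
opening: 0.654
```

>>> move_arm --rows '[{"tx":0,"ty":0,"tz":0,"rx":0,"ry":0,"rz":0,"grip":30},{"tx":0,"ty":0,"tz":0,"rx":0,"ry":0,"rz":0,"grip":30},{"tx":0,"ty":0,"tz":0,"rx":0,"ry":0,"rz":0,"grip":30},{"tx":0,"ty":0,"tz":0,"rx":0,"ry":0,"rz":0,"grip":30},{"tx":0,"ty":0,"tz":0,"rx":0,"ry":0,"rz":0,"grip":30},{"tx":0,"ty":0,"tz":0,"rx":0,"ry":0,"rz":0,"grip":30}]'

```text
t: 8.58
eef_pos: [540.1, 274.1, 68.5]
tcp_rot: [-1.57, -0.002, -0.001]
ft_force: [0.3, -1.0, 8.3]
opening: 0.458
```

```bash
python3 - <<'E'
from h import *
print(env.state()['eef_pos'])
c=env.calibration('top'); print(onz(c,[(190.5,198.1),(158.7,213),(188.5,230.3),(358.3,171.3)],75).round(1))
im,d,c=snap('side','s3.png')
cv2.imwrite('pics/s3z.png',cv2.resize(im[180:330,170:370],None,fx=3.5,fy=3.5))
E
```

```text
[540.11623718 274.14607179  68.50581909]
[[ 539.1  269.5   75. ]
 [ 492.6  367.    75. ]
 [ 439.1  273.6   75. ]
 [ 623.6 -256.7   75. ]]
```

View pics/s3z.png

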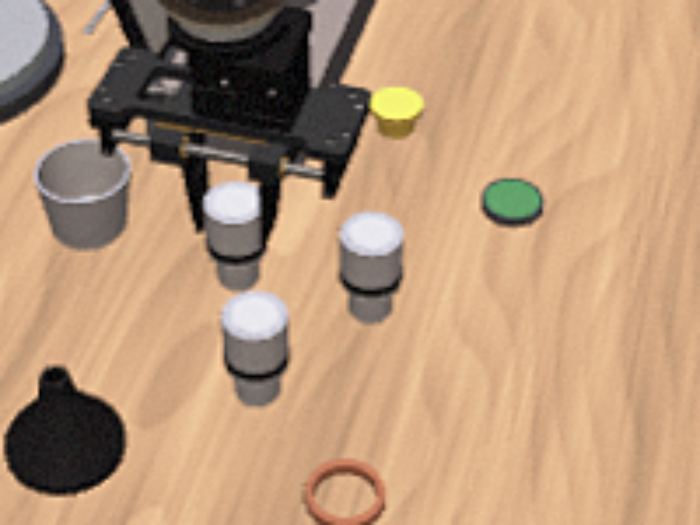

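>>> move_arm --rows '[{"tx":0,"ty":-2,"tz":0,"rx":0,"ry":0,"rz":0,"grip":30},{"tx":0,"ty":-4,"tz":0,"rx":0,"ry":0,"rz":0,"grip":30},{"tx":0,"ty":-4,"tz":0,"rx":0,"ry":0,"rz":0,"grip":30},{"tx":0,"ty":-4,"tz":0,"rx":0,"ry":0,"rz":0,"grip":30},{"tx":1,"ty":-2.7,"tz":-2,"rx":0,"ry":0,"rz":0,"grip":30},{"tx":1,"ty":0,"tz":-4,"rx":0,"ry":0,"rz":0,"grip":30},{"tx":1,"ty":0,"tz":-4,"rx":0,"ry":0,"rz":0,"grip":30},{"tx":1,"ty":0,"tz":-4,"rx":0,"ry":0,"rz":0,"grip":30},{"tx":0,"ty":0,"tz":-4,"rx":0,"ry":0,"rz":0,"grip":30},{"tx":0,"ty":0,"tz":-3.5,"rx":0,"ry":0,"rz":0,"grip":30}]'

```text
t: 9.47
eef_pos: [579.1, 56.6, 234.4]
tcp_rot: [-1.571, -0.001, -0.001]
ft_force: [-0.3, 0.2, -0.9]
opening: 0.46
```

>>> move_arm --rows '[{"tx":0,"ty":0,"tz":-0.5,"rx":0,"ry":0,"rz":0,"grip":30},{"tx":0,"ty":0,"tz":0,"rx":0,"ry":0,"rz":0,"grip":30},{"tx":0,"ty":0,"tz":0,"rx":0,"ry":0,"rz":0,"grip":30}]'

```text
t: 9.72
eef_pos: [579.2, 54.1, 234.3]
tcp_rot: [-1.57, -0.0, -0.002]
ft_force: [0.4, 0.1, -1.2]
opening: 0.457
```

```bash
cat > wh.py <<'E'
import sys
from h import *
st=env.state(); print('tcp',st['eef_pos'].round(1),st['tcp_rot'].round(3),st['opening'],st['ft_force'].round(1))
im,d,c=snap('wrist',sys.argv[1])
P=cloud(c,d);X,Y,Z=P[...,0],P[...,1],P[...,2]
m=((Z<46)&(X>555)&(X<605)&(Y>-100)&(Y<130)&(Z>5)).astype(np.uint8)
n,l,s,ce=cv2.connectedComponentsWithStats(m)
for i in range(1,n):
    if s[i,4]>300:
        k=(l==i).astype(np.uint8); cn=max(cv2.findContours(k,0,1)[0],key=len)
        (u,v),r=cv2.minEnclosingCircle(cn)
        e=cv2.fitEllipse(cn)
        print(s[i],'cent',ce[i].round(1),onz(c,[ce[i]],50).round(1),'ell',onz(c,[e[0]],50).round(1),e[1])
E
python3 wh.py w3.png
```

```text
tcp [579.2  54.1 234.3] [-1.57  -0.    -0.002] 0.4567655663520827 [ 0.4  0.1 -1.2]
[ 232  101   37   37 1063] cent [249.8 119.2] [[578.7 107.1  50. ]] ell [[578.7 107.2  50. ]] (35.65875244140625, 36.267982482910156)
[233 161  35  28 781] cent [250.1 174.9] [[579.   51.9  50. ]] ell [[579.   51.7  50. ]] (27.672956466674805, 36.02252197265625)
```

View pics/w3.png

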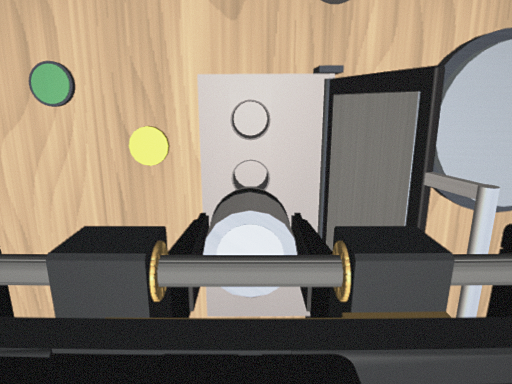

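>>> move_arm --rows '[{"tx":0.06,"ty":0,"tz":2.5,"rx":0,"ry":0,"rz":0,"grip":30},{"tx":0,"ty":1,"tz":2.85,"rx":0,"ry":0,"rz":0,"grip":30},{"tx":0,"ty":3,"tz":0,"rx":0,"ry":0,"rz":0,"grip":30},{"tx":0,"ty":3,"tz":0,"rx":0,"ry":0,"rz":0,"grip":30},{"tx":0,"ty":3,"tz":0,"rx":0,"ry":0,"rz":0,"grip":30},{"tx":0,"ty":1,"tz":0,"rx":0,"ry":0,"rz":0,"grip":30},{"tx":0,"ty":0,"tz":0,"rx":0,"ry":0,"rz":0,"grip":30},{"tx":0,"ty":0,"tz":0,"rx":0,"ry":0,"rz":0,"grip":30}]'

```text
t: 10.43
eef_pos: [580.2, 108.2, 124.6]
tcp_rot: [-1.571, -0.0, 0.0]
ft_force: [0.6, -0.1, -1.0]
opening: 0.459
```

```bash
python3 - <<'E'
from h import *
print(env.state()['eef_pos'])
im,d,c=snap('side','s4.png')
cv2.imwrite('pics/s4z.png',cv2.resize(im[100:250,170:320],None,fx=4,fy=4))
E
```

```text
[580.17509813 108.20443807 124.58442756]
```

View pics/s4z.png

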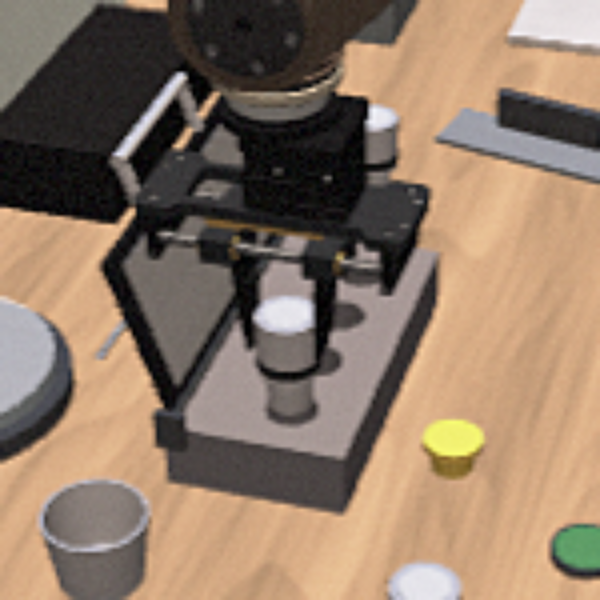

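>>> move_arm --rows '[{"tx":-0.03,"ty":0.6,"tz":-0.05,"rx":0,"ry":0,"rz":0,"grip":30},{"tx":0,"ty":0.6,"tz":0,"rx":0,"ry":0,"rz":0,"grip":30},{"tx":0,"ty":0.5,"tz":0,"rx":0,"ry":0,"rz":0,"grip":30}]'

```text
t: 10.73
eef_pos: [579.7, 106.8, 107.2]
tcp_rot: [-1.571, -0.001, -0.001]
ft_force: [0.3, 0.3, -1.3]
opening: 0.459
```

>>> move_arm --rows '[{"tx":0,"ty":0.5,"tz":0,"rx":0,"ry":0,"rz":0,"grip":30},{"tx":0,"ty":0.5,"tz":0,"rx":0,"ry":0,"rz":0,"grip":30},{"tx":0,"ty":0.4,"tz":0,"rx":0,"ry":0,"rz":0,"grip":30}]'

```text
t: 10.98
eef_pos: [579.5, 106.8, 92.3]
tcp_rot: [-1.571, 0.0, -0.001]
ft_force: [-0.1, -0.3, -0.5]
opening: 0.459
```

>>> move_arm --rows '[{"tx":0,"ty":0.3,"tz":0,"rx":0,"ry":0,"rz":0,"grip":30},{"tx":0,"ty":0,"tz":0,"rx":0,"ry":0,"rz":0,"grip":64},{"tx":0,"ty":0,"tz":0,"rx":0,"ry":0,"rz":0,"grip":64},{"tx":0,"ty":0,"tz":0,"rx":0,"ry":0,"rz":0,"grip":64},{"tx":0,"ty":0,"tz":0,"rx":0,"ry":0,"rz":0,"grip":64},{"tx":0,"ty":-2,"tz":0,"rx":0,"ry":0,"rz":0,"grip":64},{"tx":0,"ty":-3,"tz":0,"rx":0,"ry":0,"rz":0,"grip":64},{"tx":0,"ty":-4,"tz":0,"rx":0,"ry":0,"rz":0,"grip":64},{"tx":0,"ty":-4,"tz":0,"rx":0,"ry":0,"rz":0,"grip":64},{"tx":-2,"ty":-2,"tz":2,"rx":0,"ry":0,"rz":0,"grip":64}]'

```text
t: 11.82
eef_pos: [562.6, 125.2, 244.6]
tcp_rot: [-1.571, -0.007, -0.003]
ft_force: [0.1, -0.1, 0.7]
opening: 0.64
```

>>> move_arm --rows '[{"tx":-2.38,"ty":0,"tz":3.03,"rx":0,"ry":0,"rz":0,"grip":66},{"tx":-2.38,"ty":0,"tz":3.03,"rx":0,"ry":0,"rz":0,"grip":66},{"tx":-2.38,"ty":0,"tz":3.03,"rx":0,"ry":0,"rz":0,"grip":66},{"tx":-2.38,"ty":0,"tz":3.03,"rx":0,"ry":0,"rz":0,"grip":66},{"tx":-2.38,"ty":2,"tz":3.03,"rx":0,"ry":0,"rz":0,"grip":66},{"tx":0,"ty":4,"tz":0,"rx":0,"ry":0,"rz":0,"grip":66},{"tx":0,"ty":3,"tz":0,"rx":0,"ry":0,"rz":0,"grip":66},{"tx":0,"ty":0,"tz":0,"rx":0,"ry":0,"rz":0,"grip":66},{"tx":0,"ty":0,"tz":0,"rx":0,"ry":0,"rz":0,"grip":66}]'

```text
t: 12.57
eef_pos: [441.5, 277.2, 150.6]
tcp_rot: [-1.572, 0.002, -0.001]
ft_force: [0.6, -0.5, 0.6]
opening: 0.66
```

>>> move_arm --rows '[{"tx":-0.05,"ty":3,"tz":0.05,"rx":0,"ry":0,"rz":0,"grip":66},{"tx":0,"ty":3,"tz":0,"rx":0,"ry":0,"rz":0,"grip":66},{"tx":0,"ty":1.5,"tz":0,"rx":0,"ry":0,"rz":0,"grip":66},{"tx":0,"ty":0.8,"tz":0,"rx":0,"ry":0,"rz":0,"grip":66},{"tx":0,"ty":0,"tz":0,"rx":0,"ry":0,"rz":0,"grip":66},{"tx":0,"ty":0,"tz":0,"rx":0,"ry":0,"rz":0,"grip":66}]'

```text
t: 13.07
eef_pos: [442.2, 278.0, 69.2]
tcp_rot: [-1.57, -0.002, -0.002]
ft_force: [-0.4, 0.3, 0.1]
opening: 0.658
```

>>> move_arm --rows '[{"tx":-0.12,"ty":0.1,"tz":0,"rx":0,"ry":0,"rz":0,"grip":60},{"tx":0,"ty":0,"tz":0,"rx":0,"ry":0,"rz":0,"grip":30},{"tx":0,"ty":0,"tz":0,"rx":0,"ry":0,"rz":0,"grip":30},{"tx":0,"ty":0,"tz":0,"rx":0,"ry":0,"rz":0,"grip":30},{"tx":0,"ty":0,"tz":0,"rx":0,"ry":0,"rz":0,"grip":30},{"tx":0,"ty":0,"tz":0,"rx":0,"ry":0,"rz":0,"grip":30},{"tx":0,"ty":0,"tz":0,"rx":0,"ry":0,"rz":0,"grip":30}]'

```text
t: 13.65
eef_pos: [440.3, 278.0, 67.4]
tcp_rot: [-1.57, -0.001, -0.001]
ft_force: [-1.0, -0.6, 7.0]
opening: 0.455
```

>>> move_arm --rows '[{"tx":0,"ty":-3,"tz":0,"rx":0,"ry":0,"rz":0,"grip":30},{"tx":0,"ty":-4,"tz":0,"rx":0,"ry":0,"rz":0,"grip":30},{"tx":0,"ty":-4,"tz":0,"rx":0,"ry":0,"rz":0,"grip":30},{"tx":1.99,"ty":-1,"tz":-3.27,"rx":0,"ry":0,"rz":0,"grip":30},{"tx":1.99,"ty":-1,"tz":-3.27,"rx":0,"ry":0,"rz":0,"grip":30},{"tx":1.99,"ty":0,"tz":-3.27,"rx":0,"ry":0,"rz":0,"grip":30},{"tx":1.99,"ty":0,"tz":-3.27,"rx":0,"ry":0,"rz":0,"grip":30},{"tx":1.99,"ty":0,"tz":-3.27,"rx":0,"ry":0,"rz":0,"grip":30},{"tx":1.99,"ty":0,"tz":-3.27,"rx":0,"ry":0,"rz":0,"grip":30},{"tx":1.99,"ty":0,"tz":-3.27,"rx":0,"ry":0,"rz":0,"grip":30}]'

```text
t: 14.48
eef_pos: [579.6, 46.9, 196.8]
tcp_rot: [-1.571, 0.0, -0.001]
ft_force: [-0.4, 0.8, -1.2]
opening: 0.457
```

>>> move_arm --rows '[{"tx":0,"ty":2,"tz":0,"rx":0,"ry":0,"rz":0,"grip":30},{"tx":0,"ty":3,"tz":0,"rx":0,"ry":0,"rz":0,"grip":30},{"tx":0,"ty":1.8,"tz":0,"rx":0,"ry":0,"rz":0,"grip":30},{"tx":0,"ty":0,"tz":0,"rx":0,"ry":0,"rz":0,"grip":30},{"tx":0,"ty":0,"tz":0,"rx":0,"ry":0,"rz":0,"grip":30}]'

```text
t: 14.9
eef_pos: [578.8, 48.7, 128.4]
tcp_rot: [-1.571, 0.002, -0.001]
ft_force: [0.8, 0.0, -1.2]
opening: 0.456
```

>>> move_arm --rows '[{"tx":0.04,"ty":0.7,"tz":0.03,"rx":0,"ry":0,"rz":0,"grip":30},{"tx":0,"ty":0.6,"tz":0,"rx":0,"ry":0,"rz":0,"grip":30},{"tx":0,"ty":0.6,"tz":0,"rx":0,"ry":0,"rz":0,"grip":30},{"tx":0,"ty":0.6,"tz":0,"rx":0,"ry":0,"rz":0,"grip":30}]'

```text
t: 15.23
eef_pos: [579.6, 49.2, 103.8]
tcp_rot: [-1.571, -0.001, -0.001]
ft_force: [0.0, -0.1, -1.0]
opening: 0.457
```

>>> move_arm --rows '[{"tx":0,"ty":0.5,"tz":0,"rx":0,"ry":0,"rz":0,"grip":30},{"tx":0,"ty":0.5,"tz":0,"rx":0,"ry":0,"rz":0,"grip":30},{"tx":0,"ty":0.3,"tz":0,"rx":0,"ry":0,"rz":0,"grip":30}]'

```text
t: 15.48
eef_pos: [579.3, 49.1, 90.1]
tcp_rot: [-1.571, 0.0, -0.001]
ft_force: [-0.3, -0.4, -1.4]
opening: 0.456
```

>>> move_arm --rows '[{"tx":0,"ty":0.15,"tz":0,"rx":0,"ry":0,"rz":0,"grip":30},{"tx":0,"ty":0,"tz":0,"rx":0,"ry":0,"rz":0,"grip":64},{"tx":0,"ty":0,"tz":0,"rx":0,"ry":0,"rz":0,"grip":64},{"tx":0,"ty":0,"tz":0,"rx":0,"ry":0,"rz":0,"grip":64},{"tx":0,"ty":0,"tz":0,"rx":0,"ry":0,"rz":0,"grip":64},{"tx":0,"ty":-2,"tz":0,"rx":0,"ry":0,"rz":0,"grip":64},{"tx":0,"ty":-3,"tz":0,"rx":0,"ry":0,"rz":0,"grip":64},{"tx":0,"ty":-4,"tz":0,"rx":0,"ry":0,"rz":0,"grip":64},{"tx":0,"ty":-3,"tz":2,"rx":0,"ry":0,"rz":0,"grip":64}]'

```text
t: 16.23
eef_pos: [579.9, 67.2, 211.9]
tcp_rot: [-1.571, -0.001, -0.003]
ft_force: [0.8, -0.4, -0.4]
opening: 0.638
```

>>> move_arm --rows '[{"tx":-1.07,"ty":0,"tz":3.78,"rx":0,"ry":0,"rz":0,"grip":66},{"tx":-1.07,"ty":0,"tz":3.78,"rx":0,"ry":0,"rz":0,"grip":66},{"tx":-1.07,"ty":0,"tz":3.78,"rx":0,"ry":0,"rz":0,"grip":66},{"tx":-1.07,"ty":0,"tz":3.78,"rx":0,"ry":0,"rz":0,"grip":66},{"tx":-1.07,"ty":0,"tz":3.78,"rx":0,"ry":0,"rz":0,"grip":66},{"tx":-1.07,"ty":0,"tz":3.78,"rx":0,"ry":0,"rz":0,"grip":66},{"tx":-1.07,"ty":0,"tz":3.78,"rx":0,"ry":0,"rz":0,"grip":66},{"tx":-1.07,"ty":2,"tz":3.4,"rx":0,"ry":0,"rz":0,"grip":66},{"tx":0,"ty":3,"tz":0.4,"rx":0,"ry":0,"rz":0,"grip":66},{"tx":0,"ty":1,"tz":0,"rx":0,"ry":0,"rz":0,"grip":66}]'

```text
t: 17.07
eef_pos: [492.2, 373.1, 146.3]
tcp_rot: [-1.572, 0.003, 0.002]
ft_force: [0.0, 0.6, -0.2]
opening: 0.661
```

>>> move_arm --rows '[{"tx":0,"ty":0,"tz":0,"rx":0,"ry":0,"rz":0,"grip":66},{"tx":0,"ty":0,"tz":0,"rx":0,"ry":0,"rz":0,"grip":66},{"tx":0,"ty":0,"tz":0,"rx":0,"ry":0,"rz":0,"grip":66}]'

```text
t: 17.32
eef_pos: [495.3, 371.0, 150.7]
tcp_rot: [-1.57, -0.001, -0.002]
ft_force: [-0.1, 0.1, -0.3]
opening: 0.657
```

>>> move_arm --rows '[{"tx":-0.07,"ty":3,"tz":0.05,"rx":0,"ry":0,"rz":0,"grip":66},{"tx":0,"ty":3,"tz":0,"rx":0,"ry":0,"rz":0,"grip":66},{"tx":0,"ty":1.5,"tz":0,"rx":0,"ry":0,"rz":0,"grip":66},{"tx":0,"ty":0.7,"tz":0,"rx":0,"ry":0,"rz":0,"grip":66},{"tx":0,"ty":0,"tz":0,"rx":0,"ry":0,"rz":0,"grip":66},{"tx":0,"ty":0,"tz":0,"rx":0,"ry":0,"rz":0,"grip":66},{"tx":0,"ty":0,"tz":0,"rx":0,"ry":0,"rz":0,"grip":66}]'

```text
t: 17.9
eef_pos: [494.4, 372.4, 69.0]
tcp_rot: [-1.569, -0.002, -0.001]
ft_force: [-0.0, -0.5, 1.0]
opening: 0.66
```

>>> move_arm --rows '[{"tx":-0.05,"ty":0.1,"tz":-0.04,"rx":0,"ry":0,"rz":0,"grip":60},{"tx":0,"ty":0,"tz":0,"rx":0,"ry":0,"rz":0,"grip":30},{"tx":0,"ty":0,"tz":0,"rx":0,"ry":0,"rz":0,"grip":30},{"tx":0,"ty":0,"tz":0,"rx":0,"ry":0,"rz":0,"grip":30},{"tx":0,"ty":0,"tz":0,"rx":0,"ry":0,"rz":0,"grip":30},{"tx":0,"ty":0,"tz":0,"rx":0,"ry":0,"rz":0,"grip":30},{"tx":0,"ty":0,"tz":0,"rx":0,"ry":0,"rz":0,"grip":30}]'

```text
t: 18.48
eef_pos: [493.1, 372.0, 66.7]
tcp_rot: [-1.57, -0.001, -0.001]
ft_force: [-0.9, -0.1, 6.6]
opening: 0.459
```

```bash
python3 -c "
from cell import env
s=env.state();print(s['eef_pos'],s['tcp_rot'],s['opening'])"
```

```text
[493.13894308 371.97397915  66.66321829] [-1.57038664e+00 -5.42448470e-04 -9.93981058e-04] 0.4590285762092286
```

>>> move_arm --rows '[{"tx":0,"ty":-3,"tz":0,"rx":0,"ry":0,"rz":0,"grip":30},{"tx":0,"ty":-4,"tz":0,"rx":0,"ry":0,"rz":0,"grip":30},{"tx":0,"ty":-4,"tz":0,"rx":0,"ry":0,"rz":0,"grip":30},{"tx":0,"ty":-2,"tz":-2,"rx":0,"ry":0,"rz":0,"grip":30}]'

```text
t: 18.82
eef_pos: [493.7, 354.1, 200.3]
tcp_rot: [-1.568, -0.004, 0.001]
ft_force: [1.4, 0.2, -0.0]
opening: 0.458
```

>>> move_arm --rows '[{"tx":0.96,"ty":0,"tz":-3.6,"rx":0,"ry":0,"rz":0,"grip":30},{"tx":0.96,"ty":0,"tz":-3.9,"rx":0,"ry":0,"rz":0,"grip":30},{"tx":0.96,"ty":0,"tz":-3.9,"rx":0,"ry":0,"rz":0,"grip":30},{"tx":0.96,"ty":0,"tz":-3.9,"rx":0,"ry":0,"rz":0,"grip":30},{"tx":0.96,"ty":0,"tz":-3.9,"rx":0,"ry":0,"rz":0,"grip":30},{"tx":0.96,"ty":0,"tz":-3.9,"rx":0,"ry":0,"rz":0,"grip":30},{"tx":0.96,"ty":0,"tz":-3.9,"rx":0,"ry":0,"rz":0,"grip":30},{"tx":0.96,"ty":0,"tz":-3.9,"rx":0,"ry":0,"rz":0,"grip":30},{"tx":0.96,"ty":0,"tz":-3.5,"rx":0,"ry":0,"rz":0,"grip":30},{"tx":0,"ty":0,"tz":-1.5,"rx":0,"ry":0,"rz":0,"grip":30}]'

```text
t: 19.65
eef_pos: [580.1, -11.3, 195.9]
tcp_rot: [-1.571, -0.0, -0.004]
ft_force: [-0.7, -0.9, -0.9]
opening: 0.457
```

>>> move_arm --rows '[{"tx":0,"ty":2,"tz":0,"rx":0,"ry":0,"rz":0,"grip":30},{"tx":0,"ty":3,"tz":0,"rx":0,"ry":0,"rz":0,"grip":30},{"tx":0,"ty":2,"tz":0,"rx":0,"ry":0,"rz":0,"grip":30},{"tx":0,"ty":0,"tz":0,"rx":0,"ry":0,"rz":0,"grip":30},{"tx":0,"ty":0,"tz":0,"rx":0,"ry":0,"rz":0,"grip":30}]'

```text
t: 20.07
eef_pos: [578.7, -7.2, 125.7]
tcp_rot: [-1.57, 0.002, -0.001]
ft_force: [-0.3, 0.2, -0.5]
opening: 0.459
```

>>> move_arm --rows '[{"tx":0.05,"ty":0.5,"tz":-0.08,"rx":0,"ry":0,"rz":0,"grip":30},{"tx":0,"ty":0.5,"tz":0,"rx":0,"ry":0,"rz":0,"grip":30},{"tx":0,"ty":0.5,"tz":0,"rx":0,"ry":0,"rz":0,"grip":30},{"tx":0,"ty":0.5,"tz":0,"rx":0,"ry":0,"rz":0,"grip":30}]'

```text
t: 20.4
eef_pos: [579.8, -8.0, 106.4]
tcp_rot: [-1.571, -0.001, -0.001]
ft_force: [-0.1, -0.8, -0.9]
opening: 0.46
```

>>> move_arm --rows '[{"tx":0,"ty":0.6,"tz":0,"rx":0,"ry":0,"rz":0,"grip":30},{"tx":0,"ty":0.6,"tz":0,"rx":0,"ry":0,"rz":0,"grip":30},{"tx":0,"ty":0.3,"tz":0,"rx":0,"ry":0,"rz":0,"grip":30}]'

```text
t: 20.65
eef_pos: [579.3, -8.0, 90.4]
tcp_rot: [-1.571, 0.001, -0.001]
ft_force: [-0.8, -0.8, -0.9]
opening: 0.454
```

>>> move_arm --rows '[{"tx":0,"ty":0.25,"tz":0,"rx":0,"ry":0,"rz":0,"grip":30},{"tx":0,"ty":0,"tz":0,"rx":0,"ry":0,"rz":0,"grip":64},{"tx":0,"ty":0,"tz":0,"rx":0,"ry":0,"rz":0,"grip":64},{"tx":0,"ty":0,"tz":0,"rx":0,"ry":0,"rz":0,"grip":64},{"tx":0,"ty":0,"tz":0,"rx":0,"ry":0,"rz":0,"grip":64},{"tx":0,"ty":-2,"tz":0,"rx":0,"ry":0,"rz":0,"grip":64},{"tx":0,"ty":-4,"tz":0,"rx":0,"ry":0,"rz":0,"grip":64},{"tx":0,"ty":-4,"tz":0,"rx":0,"ry":0,"rz":0,"grip":64},{"tx":0,"ty":-4,"tz":0,"rx":0,"ry":0,"rz":0,"grip":64},{"tx":0,"ty":-1,"tz":-3,"rx":0,"ry":0,"rz":0,"grip":64}]'

```text
t: 21.48
eef_pos: [581.0, -35.5, 245.3]
tcp_rot: [-1.571, -0.008, 0.002]
ft_force: [-0.1, -0.3, 0.0]
opening: 0.64
```

>>> move_arm --rows '[{"tx":0.6,"ty":0,"tz":-4,"rx":0,"ry":0,"rz":0,"grip":66},{"tx":0.6,"ty":0,"tz":-4,"rx":0,"ry":0,"rz":0,"grip":66},{"tx":0.6,"ty":0,"tz":-4,"rx":0,"ry":0,"rz":0,"grip":66},{"tx":0.6,"ty":0,"tz":-4,"rx":0,"ry":0,"rz":0,"grip":66},{"tx":0.6,"ty":0,"tz":-4,"rx":0,"ry":0,"rz":0,"grip":66},{"tx":0.6,"ty":0,"tz":-3.5,"rx":0,"ry":0,"rz":0,"grip":66},{"tx":0.7,"ty":0,"tz":-2,"rx":0,"ry":0,"rz":0,"grip":66},{"tx":0,"ty":0,"tz":0,"rx":0,"ry":0,"rz":0,"grip":66},{"tx":0,"ty":0,"tz":0,"rx":0,"ry":0,"rz":0,"grip":66},{"tx":0,"ty":0,"tz":0,"rx":0,"ry":0,"rz":0,"grip":66}]'

```text
t: 22.32
eef_pos: [622.0, -292.2, 238.7]
tcp_rot: [-1.57, 0.0, -0.001]
ft_force: [-0.3, 0.7, 0.3]
opening: 0.66
```

```bash
python3 wr.py w5.png; python3 objs.py
```

```text
tcp [ 622.  -292.2  238.7] [-1.57e+00  0.00e+00 -1.00e-03]
[  444    18    68   236 11890] cent [484.  137.6] [[ 841.1 -254.4   75. ]] circ [[ 846.7 -252.    75. ]] 118.0 [ 843.9 -258.9   70.7]
[ 230  114   48   48 1746] cent [253.6 137.7] [[ 625.  -255.3   75. ]] circ [[ 624.9 -255.4   75. ]] 23.8 [ 625.3 -255.4   75.9]
eye? [352 164  14  15 161] [358.5 171.1] [[ 624.2 -257.4   75. ]]
plug [247 215  13  13 133] [252.85714286 220.72932331] [470.3  75.   26.6] [[471.03080117  75.42403396  26.        ]]
hole depth [293 180  13  13 104] [298.7 186.3] [[579.7 -71.3  50. ]]
casetop ((584.61572265625, 15.822029113769531), (110.63124084472656, 259.3356018066406), 0.2140061855316162) [[529.4, -113.2, 44.7], [639.4, 145.3, 55.7]] 50.825940901777926
```

View pics/w5.png

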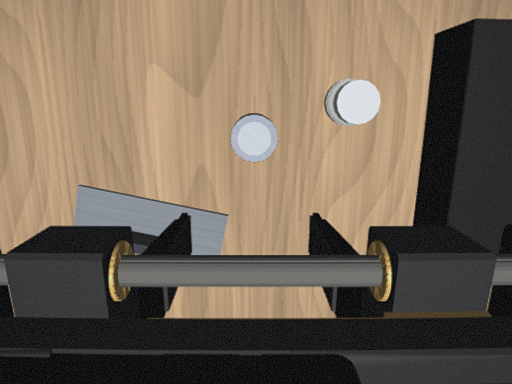

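View pics/top_objs.png

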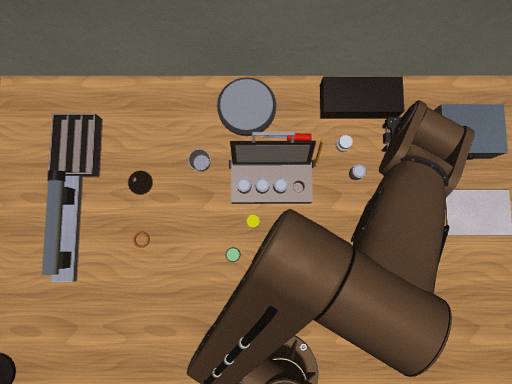

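>>> move_arm --rows '[{"tx":0.35,"ty":0,"tz":3.7,"rx":0,"ry":0,"rz":0,"grip":66},{"tx":0,"ty":3,"tz":0,"rx":0,"ry":0,"rz":0,"grip":66},{"tx":0,"ty":4,"tz":0,"rx":0,"ry":0,"rz":0,"grip":66},{"tx":0,"ty":4,"tz":0,"rx":0,"ry":0,"rz":0,"grip":66},{"tx":0,"ty":3,"tz":0,"rx":0,"ry":0,"rz":0,"grip":66},{"tx":0,"ty":2,"tz":0,"rx":0,"ry":0,"rz":0,"grip":66},{"tx":0,"ty":1,"tz":0,"rx":0,"ry":0,"rz":0,"grip":66},{"tx":0,"ty":0,"tz":0,"rx":0,"ry":0,"rz":0,"grip":66},{"tx":0,"ty":0,"tz":0,"rx":0,"ry":0,"rz":0,"grip":66}]'

```text
t: 23.17
eef_pos: [626.2, -255.7, 69.6]
tcp_rot: [-1.571, -0.001, -0.0]
ft_force: [0.3, -0.5, 1.0]
opening: 0.661
```

>>> move_arm --rows '[{"tx":-0.05,"ty":0.15,"tz":0.05,"rx":0,"ry":0,"rz":0,"grip":60},{"tx":0,"ty":0,"tz":0,"rx":0,"ry":0,"rz":0,"grip":30},{"tx":0,"ty":0,"tz":0,"rx":0,"ry":0,"rz":0,"grip":30},{"tx":0,"ty":0,"tz":0,"rx":0,"ry":0,"rz":0,"grip":30},{"tx":0,"ty":0,"tz":0,"rx":0,"ry":0,"rz":0,"grip":30},{"tx":0,"ty":0,"tz":0,"rx":0,"ry":0,"rz":0,"grip":30},{"tx":0,"ty":0,"tz":0,"rx":0,"ry":0,"rz":0,"grip":30}]'

```text
t: 23.75
eef_pos: [625.6, -255.8, 68.2]
tcp_rot: [-1.571, -0.001, -0.001]
ft_force: [-0.7, -0.3, 7.1]
opening: 0.458
```

>>> move_arm --rows '[{"tx":0,"ty":-3,"tz":0,"rx":0,"ry":0,"rz":0,"grip":30},{"tx":0,"ty":-4,"tz":0,"rx":0,"ry":0,"rz":0,"grip":30},{"tx":0,"ty":-4,"tz":0,"rx":0,"ry":0,"rz":0,"grip":30},{"tx":0,"ty":-4,"tz":0,"rx":0,"ry":0,"rz":0,"grip":30},{"tx":-1.5,"ty":-1.7,"tz":2,"rx":0,"ry":0,"rz":0,"grip":30},{"tx":-1.5,"ty":0,"tz":3.5,"rx":0,"ry":0,"rz":0,"grip":30},{"tx":-1.5,"ty":0,"tz":3.5,"rx":0,"ry":0,"rz":0,"grip":30},{"tx":0,"ty":0,"tz":3,"rx":0,"ry":0,"rz":0,"grip":30},{"tx":0,"ty":0,"tz":1.5,"rx":0,"ry":0,"rz":0,"grip":30},{"tx":0,"ty":0,"tz":0,"rx":0,"ry":0,"rz":0,"grip":30}]'

```text
t: 24.58
eef_pos: [580.4, -118.0, 234.7]
tcp_rot: [-1.57, -0.0, 0.002]
ft_force: [0.4, -0.0, -2.2]
opening: 0.455
```

>>> move_arm --rows '[{"tx":0,"ty":0,"tz":0,"rx":0,"ry":0,"rz":0,"grip":30},{"tx":0,"ty":0,"tz":0,"rx":0,"ry":0,"rz":0,"grip":30},{"tx":0,"ty":0,"tz":0,"rx":0,"ry":0,"rz":0,"grip":30}]'

```text
t: 24.83
eef_pos: [580.6, -121.7, 233.9]
tcp_rot: [-1.571, 0.0, -0.002]
ft_force: [-1.1, -0.6, -2.0]
opening: 0.458
```

```bash
python3 wh.py w6.png
```

```text
tcp [ 580.6 -121.7  233.9] [-1.571  0.    -0.002] 0.45823953916242083 [-1.1 -0.6 -2. ]
[ 231   99   37   38 1069] cent [249.  117.3] [[579.3 -67.5  50. ]] ell [[579.3 -67.5  50. ]] (35.84965133666992, 36.30870819091797)
```

View pics/w6.png

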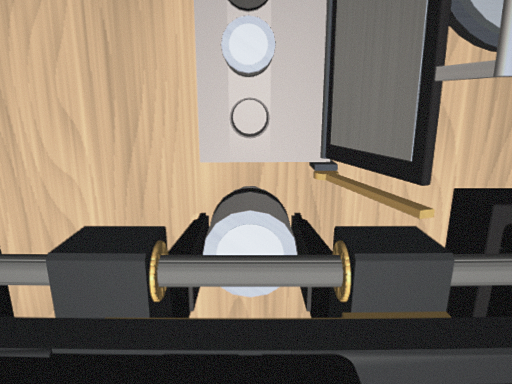

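>>> move_arm --rows '[{"tx":-0.08,"ty":0,"tz":2.7,"rx":0,"ry":0,"rz":0,"grip":30},{"tx":0,"ty":1,"tz":2.7,"rx":0,"ry":0,"rz":0,"grip":30},{"tx":0,"ty":3,"tz":0,"rx":0,"ry":0,"rz":0,"grip":30},{"tx":0,"ty":3,"tz":0,"rx":0,"ry":0,"rz":0,"grip":30},{"tx":0,"ty":3,"tz":0,"rx":0,"ry":0,"rz":0,"grip":30},{"tx":0,"ty":0.8,"tz":0,"rx":0,"ry":0,"rz":0,"grip":30},{"tx":0,"ty":0,"tz":0,"rx":0,"ry":0,"rz":0,"grip":30},{"tx":0,"ty":0,"tz":0,"rx":0,"ry":0,"rz":0,"grip":30},{"tx":0,"ty":0,"tz":0,"rx":0,"ry":0,"rz":0,"grip":30}]'

```text
t: 25.63
eef_pos: [580.5, -67.1, 127.8]
tcp_rot: [-1.571, -0.002, -0.002]
ft_force: [-1.1, 0.2, -1.9]
opening: 0.461
```

>>> move_arm --rows '[{"tx":-0.03,"ty":0.6,"tz":-0.03,"rx":0,"ry":0,"rz":0,"grip":30},{"tx":0,"ty":0.6,"tz":0,"rx":0,"ry":0,"rz":0,"grip":30},{"tx":0,"ty":0.6,"tz":0,"rx":0,"ry":0,"rz":0,"grip":30},{"tx":0,"ty":0.4,"tz":0,"rx":0,"ry":0,"rz":0,"grip":30}]'

```text
t: 25.97
eef_pos: [579.2, -66.8, 103.7]
tcp_rot: [-1.571, 0.0, -0.001]
ft_force: [-0.5, 0.4, -2.1]
opening: 0.458
```

>>> move_arm --rows '[{"tx":0,"ty":0.5,"tz":0,"rx":0,"ry":0,"rz":0,"grip":30},{"tx":0,"ty":0.5,"tz":0,"rx":0,"ry":0,"rz":0,"grip":30},{"tx":0,"ty":0.4,"tz":0,"rx":0,"ry":0,"rz":0,"grip":30}]'

```text
t: 26.22
eef_pos: [579.3, -66.8, 89.5]
tcp_rot: [-1.571, 0.0, -0.001]
ft_force: [-0.2, -0.4, -1.6]
opening: 0.459
```

>>> move_arm --rows '[{"tx":0,"ty":0.1,"tz":0,"rx":0,"ry":0,"rz":0,"grip":30},{"tx":0,"ty":0,"tz":0,"rx":0,"ry":0,"rz":0,"grip":64},{"tx":0,"ty":0,"tz":0,"rx":0,"ry":0,"rz":0,"grip":64},{"tx":0,"ty":0,"tz":0,"rx":0,"ry":0,"rz":0,"grip":64},{"tx":0,"ty":0,"tz":0,"rx":0,"ry":0,"rz":0,"grip":64},{"tx":0,"ty":-2,"tz":0,"rx":0,"ry":0,"rz":0,"grip":64},{"tx":0,"ty":-4,"tz":0,"rx":0,"ry":0,"rz":0,"grip":64},{"tx":0,"ty":-4,"tz":0,"rx":0,"ry":0,"rz":0,"grip":64},{"tx":0,"ty":-2,"tz":0,"rx":0,"ry":0,"rz":0,"grip":64},{"tx":-2,"ty":0,"tz":3,"rx":0,"ry":0,"rz":0,"grip":64}]'

```text
t: 27.05
eef_pos: [563.3, -39.9, 214.1]
tcp_rot: [-1.573, -0.01, -0.004]
ft_force: [-0.9, 1.7, -0.8]
opening: 0.64
```

>>> move_arm --rows '[{"tx":-3,"ty":0,"tz":2,"rx":0,"ry":0,"rz":0,"grip":64},{"tx":-3,"ty":0,"tz":2,"rx":0,"ry":0,"rz":0,"grip":64},{"tx":-3,"ty":0,"tz":1,"rx":0,"ry":0,"rz":0,"grip":64},{"tx":0,"ty":0,"tz":0,"rx":0,"ry":0,"rz":0,"grip":64},{"tx":0,"ty":0,"tz":0,"rx":0,"ry":0,"rz":0,"grip":64},{"tx":0,"ty":0,"tz":0,"rx":0,"ry":0,"rz":0,"grip":64}]'

```text
t: 27.55
eef_pos: [470.2, 13.1, 209.8]
tcp_rot: [-1.571, -0.002, -0.001]
ft_force: [1.1, -0.7, -0.0]
opening: 0.639
```

```bash
cat > wp.py <<'E'
import sys
from h import *
st=env.state(); print('tcp',st['eef_pos'].round(1),st['tcp_rot'].round(3),st['opening'])
for n in ['wrist','top']:
    im,d,c=snap(n,n+sys.argv[1])
    P=cloud(c,d)
    hsv=cv2.cvtColor(im,cv2.COLOR_BGR2HSV)
    m=((hsv[...,0]>22)&(hsv[...,0]<35)&(hsv[...,1]>120)&(hsv[...,2]>100)).astype(np.uint8)
    k,l,s,ce=cv2.connectedComponentsWithStats(m)
    for i in range(1,k):
        if s[i,4]>60: print(n,s[i],ce[i].round(1),np.nanmedian(P[l==i],0).round(1), onz(c,[ce[i]],26).round(1))
    np.savez('/tmp/%s.npz'%n,im=im,d=d)
    if n=='top':
        Z=P[...,2]
        m=(Z>83)&(P[...,0]<620)&(P[...,0]>540)&(Z<110)
        k,l,s,ce=cv2.connectedComponentsWithStats(m.astype(np.uint8))
        for i in range(1,k):
            if s[i,4]>60: print('seat',s[i],ce[i].round(1),np.nanmedian(P[l==i],0).round(1))
E
python3 wp.py _7.png; python3 lid.py
```

```text
tcp [470.2  13.1 209.8] [-1.571e+00 -2.000e-03 -1.000e-03] 0.6393824155822037
wrist [229  84  44  44 693] [249.9 108.8] [469.3  73.1  26.2] [[470.2  75.2  26. ]]
seat [ 60 171   6  26  87] [ 62.8 183.3] [581.5 654.8 104.1]
seat [237 178  14  15 162] [243.7 184.6] [577.5 102.3  95.7]
seat [293 178  14  14 159] [299.7 184.6] [577.5 -69.8  96. ]
top lid 646 536 [673.4  18.3 126.9] [-0.947 -0.003  0.322] angle 71.19 -> 108.81005141831118 res 0.97
index 94 [ 697. -113.  184.] angle deg 108.4
bar 123 [705.81558242  12.26305599 217.83739161] [701.08362055 -41.37758804 213.79980181] [710.31950644  73.85824185 222.45379025]
side lid 376 330 [671.4  16.7 125.8] [-0.947 -0.001  0.32 ] angle 71.33 -> 108.67473547347205 res 1.04
index 154 [ 696. -113.  182.] angle deg 108.6
bar 77 [701.81199906  25.00083466 216.04797523] [697.81297918 -41.63964115 208.81930592] [708.27409585  83.19825186 220.52207877]
```

View pics/wrist_7.png

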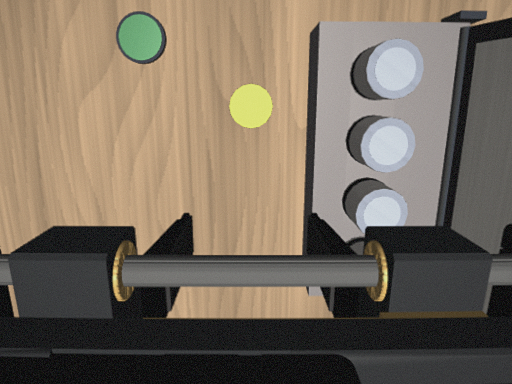

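View pics/top_7.png

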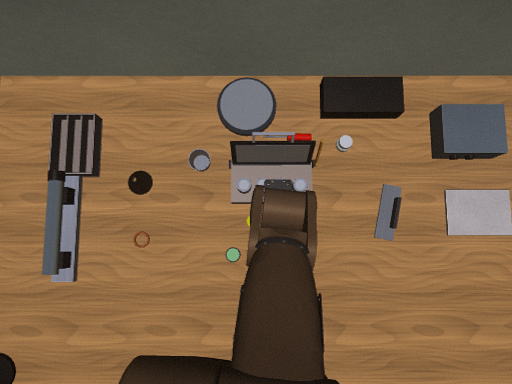

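View pics/side_lid.png

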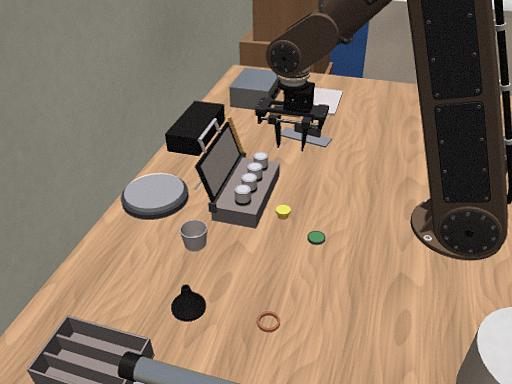

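>>> move_arm --rows '[{"tx":0,"ty":0,"tz":0,"rx":0,"ry":-0.121,"rz":0,"grip":66},{"tx":0,"ty":0,"tz":0,"rx":0,"ry":-0.121,"rz":0,"grip":66},{"tx":0,"ty":0,"tz":0,"rx":0,"ry":-0.121,"rz":0,"grip":66},{"tx":0,"ty":0,"tz":0,"rx":0,"ry":-0.121,"rz":0,"grip":66},{"tx":0,"ty":0,"tz":0,"rx":0,"ry":-0.121,"rz":0,"grip":66},{"tx":0,"ty":0,"tz":0,"rx":0,"ry":-0.121,"rz":0,"grip":66},{"tx":0,"ty":0,"tz":0,"rx":0,"ry":-0.121,"rz":0,"grip":66},{"tx":0,"ty":0,"tz":0,"rx":0,"ry":-0.121,"rz":0,"grip":66},{"tx":0,"ty":0,"tz":0,"rx":0,"ry":-0.121,"rz":0,"grip":66},{"tx":0,"ty":0,"tz":0,"rx":0,"ry":-0.121,"rz":0,"grip":66}]'

```text
t: 28.58
eef_pos: [469.9, 12.9, 209.0]
tcp_rot: [-1.57, -0.0, 1.214]
ft_force: [0.4, -0.4, 0.3]
opening: 0.66
```

>>> move_arm --rows '[{"tx":0,"ty":0,"tz":0,"rx":0,"ry":-0.121,"rz":0,"grip":66},{"tx":0,"ty":0,"tz":0,"rx":0,"ry":-0.121,"rz":0,"grip":66},{"tx":0,"ty":0,"tz":0,"rx":0,"ry":-0.12,"rz":0,"grip":66},{"tx":3,"ty":2,"tz":0,"rx":0,"ry":0,"rz":0,"grip":66},{"tx":3,"ty":2,"tz":0,"rx":0,"ry":0,"rz":0,"grip":66},{"tx":0.4,"ty":0,"tz":0,"rx":0,"ry":0,"rz":0,"grip":66},{"tx":0,"ty":0,"tz":0,"rx":0,"ry":0,"rz":0,"grip":66},{"tx":0,"ty":0,"tz":0,"rx":0,"ry":0,"rz":0,"grip":66},{"tx":0,"ty":0,"tz":0,"rx":0,"ry":0,"rz":0,"grip":66}]'

```text
t: 29.33
eef_pos: [470.0, 76.5, 169.7]
tcp_rot: [-1.572, 0.0, 1.57]
ft_force: [0.4, 0.1, -0.0]
opening: 0.66
```

```bash
python3 - <<'E'
from h import *
st=env.state(); print('tcp',st['eef_pos'].round(1),st['tcp_rot'].round(3),st['joints'].round(2))
im,d,c=snap('wrist','w8.png')
im,d,c=snap('side','s8.png')
cv2.imwrite('pics/s8z.png',cv2.resize(im[100:270,170:370],None,fx=3.5,fy=3.5))
E
```

```text
tcp [470.   76.5 169.7] [-1.572  0.     1.57 ] [ 0.02  0.37  1.99 -0.    0.78 -1.55]
```

View pics/w8.png

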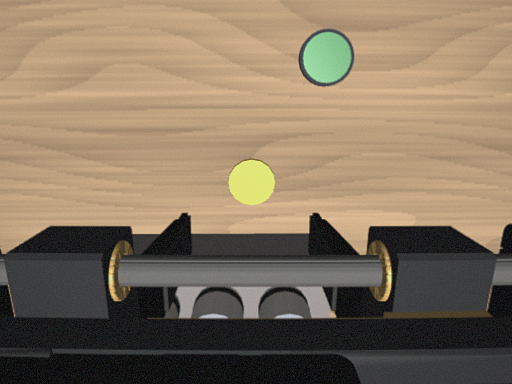

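View pics/s8z.png

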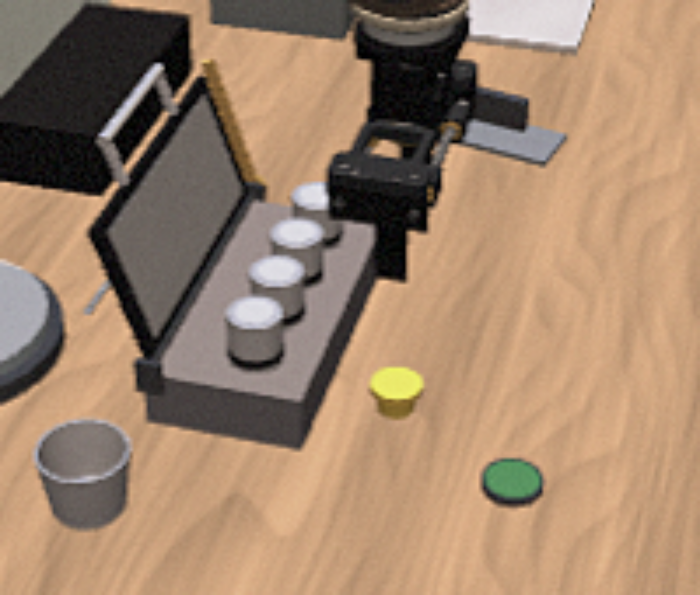

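```bash
python3 - <<'E'
from h import *
c=env.calibration('wrist'); print(onz(c,[(252,182)],26).round(1),onz(c,[(326,57)],7).round(1))
im=cv2.imread('pics/s8.png'); c=env.calibration('side')
hsv=cv2.cvtColor(im,cv2.COLOR_BGR2HSV)
m=((hsv[...,0]>22)&(hsv[...,0]<35)&(hsv[...,1]>120)&(hsv[...,2]>200)).astype(np.uint8)
k,l,s,ce=cv2.connectedComponentsWithStats(m)
for i in range(1,k):
    if s[i,4]>30: print(s[i],ce[i],onz(c,[ce[i]],26))
E
```

```text
[[470.3  78.7  26. ]] [[362.4 143.4   7. ]]
[276 205  15   9 110] [282.84545455 208.91818182] [[469.68994341  80.03070168  26.        ]]
```

>>> move_arm --rows '[{"tx":0.2,"ty":3,"tz":0,"rx":0,"ry":0,"rz":0,"grip":66},{"tx":0,"ty":4,"tz":0,"rx":0,"ry":0,"rz":0,"grip":66},{"tx":0,"ty":3.5,"tz":0,"rx":0,"ry":0,"rz":0,"grip":66},{"tx":0,"ty":2.5,"tz":0,"rx":0,"ry":0,"rz":0,"grip":66},{"tx":0,"ty":1.3,"tz":0,"rx":0,"ry":0,"rz":0,"grip":66},{"tx":0,"ty":0,"tz":0,"rx":0,"ry":0,"rz":0,"grip":66},{"tx":0,"ty":0,"tz":0,"rx":0,"ry":0,"rz":0,"grip":66}]'

```text
t: 30.02
eef_pos: [469.6, 78.8, 26.3]
tcp_rot: [-1.57, -0.0, 1.57]
ft_force: [0.9, -0.1, 1.0]
opening: 0.66
```

>>> move_arm --rows '[{"tx":0,"ty":0.2,"tz":0,"rx":0,"ry":0,"rz":0,"grip":50},{"tx":0,"ty":0,"tz":0,"rx":0,"ry":0,"rz":0,"grip":25},{"tx":0,"ty":0,"tz":0,"rx":0,"ry":0,"rz":0,"grip":25},{"tx":0,"ty":0,"tz":0,"rx":0,"ry":0,"rz":0,"grip":25},{"tx":0,"ty":0,"tz":0,"rx":0,"ry":0,"rz":0,"grip":25},{"tx":0,"ty":0,"tz":0,"rx":0,"ry":0,"rz":0,"grip":25},{"tx":0,"ty":0,"tz":0,"rx":0,"ry":0,"rz":0,"grip":25}]'

```text
t: 30.6
eef_pos: [469.8, 79.3, 25.0]
tcp_rot: [-1.572, -0.0, 1.571]
ft_force: [-0.8, -0.7, 7.5]
opening: 0.421
```

```bash
python3 - <<'E'
from h import *
z=np.load('/tmp/top0.npz'); im,d=z['im'],z['d']; c=env.calibration('top')
P=cloud(c,d);X,Y,Z=[P[...,i] for i in range(3)]
m=(Z>40)&(Z<62)&(X>630)&(X<725)&(Y>200)&(Y<300)
q=P[m]; print('cup rim',m.sum(),cv2.minEnclosingCircle(q[:,:2].astype(np.float32)))
k=m.astype(np.uint8); cn=np.vstack(cv2.findContours(k,0,1)[0]); (u,v),r=cv2.minEnclosingCircle(cn); print(u,v,r,onz(c,[(u,v)],55))
E
```

```text
cup rim 118 ((667.3958129882812, 247.95982360839844), 36.0310173034668)
199.0500030517578 159.5 11.06140422821045 [[665.97958115 248.02369772  55.        ]]
```

>>> move_arm --rows '[{"tx":0,"ty":-3,"tz":0,"rx":0,"ry":0,"rz":0,"grip":25},{"tx":0,"ty":-4,"tz":0,"rx":0,"ry":0,"rz":0,"grip":25},{"tx":1,"ty":-4,"tz":0,"rx":0,"ry":0,"rz":0,"grip":25},{"tx":3.3,"ty":-2,"tz":0,"rx":0,"ry":0,"rz":0,"grip":25},{"tx":3.3,"ty":0,"tz":0,"rx":0,"ry":0,"rz":0,"grip":25},{"tx":3.3,"ty":0,"tz":0,"rx":0,"ry":0,"rz":0,"grip":25},{"tx":3.3,"ty":0,"tz":-1,"rx":0,"ry":0,"rz":0,"grip":25},{"tx":2,"ty":0,"tz":-2.5,"rx":0,"ry":0,"rz":0,"grip":25},{"tx":1.1,"ty":0,"tz":-3.5,"rx":0,"ry":0,"rz":0,"grip":25},{"tx":0,"ty":0,"tz":-3.5,"rx":0,"ry":0,"rz":0,"grip":25}]'

```text
t: 31.43
eef_pos: [574.9, 255.0, 154.8]
tcp_rot: [-1.572, -0.001, 1.574]
ft_force: [-0.2, 0.9, -0.0]
opening: 0.422
```

>>> move_arm --rows '[{"tx":0,"ty":0,"tz":-3.5,"rx":0,"ry":0,"rz":0,"grip":25},{"tx":0,"ty":0,"tz":-3.5,"rx":0,"ry":0,"rz":0,"grip":25},{"tx":0,"ty":0,"tz":-2.2,"rx":0,"ry":0,"rz":0,"grip":25},{"tx":0,"ty":0,"tz":0,"rx":0,"ry":0,"rz":0,"grip":25},{"tx":0,"ty":0,"tz":0,"rx":0,"ry":0,"rz":0,"grip":25},{"tx":0,"ty":0,"tz":0,"rx":0,"ry":0,"rz":0,"grip":25}]'

```text
t: 31.93
eef_pos: [665.4, 252.3, 154.0]
tcp_rot: [-1.57, 0.0, 1.571]
ft_force: [-0.8, 0.1, 1.0]
opening: 0.42
```

```bash
python3 - <<'E'
from h import *
st=env.state(); print('tcp',st['eef_pos'].round(1),st['tcp_rot'].round(3),st['joints'].round(2))
im,d,c=snap('wrist','w9.png')
im,d,c=snap('side','s9.png')
cv2.imwrite('pics/s9z.png',cv2.resize(im[130:300,120:320],None,fx=3.5,fy=3.5))
E
```

```text
tcp [665.4 252.3 154. ] [-1.57   0.     1.571] [ 0.27  0.69  1.4   0.    1.05 -1.3 ]
```

View pics/w9.png

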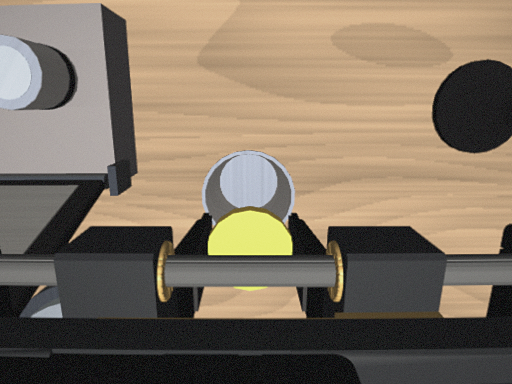

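View pics/s9z.png

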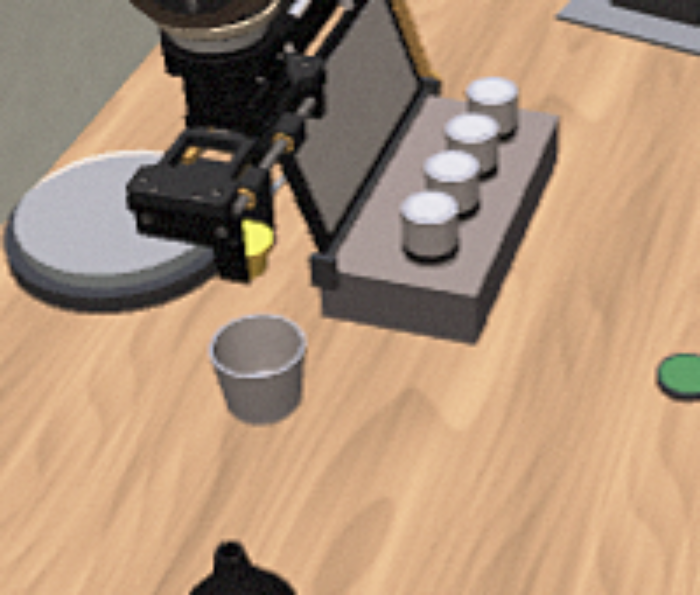

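```bash
python3 - <<'E'
from h import *
c=env.calibration('wrist'); print(onz(c,[(248.5,197),(203,197),(294,197),(248.5,151)],55).round(1))
E
```

```text
[[667.2 251.8  55. ]
 [667.2 216.9  55. ]
 [667.1 286.7  55. ]
 [631.8 251.8  55. ]]
```

Cup at (667, 252), radius 35: consistent. Lower to TCP z≈83 and release.

>>> move_arm --rows '[{"tx":0,"ty":2.5,"tz":-0.15,"rx":0,"ry":0,"rz":0,"grip":25},{"tx":0,"ty":2.5,"tz":0,"rx":0,"ry":0,"rz":0,"grip":25},{"tx":0,"ty":2,"tz":0,"rx":0,"ry":0,"rz":0,"grip":25},{"tx":0,"ty":0,"tz":0,"rx":0,"ry":0,"rz":0,"grip":25},{"tx":0,"ty":0,"tz":0,"rx":0,"ry":0,"rz":0,"grip":25},{"tx":0,"ty":0,"tz":0,"rx":0,"ry":0,"rz":0,"grip":60},{"tx":0,"ty":0,"tz":0,"rx":0,"ry":0,"rz":0,"grip":60},{"tx":0,"ty":0,"tz":0,"rx":0,"ry":0,"rz":0,"grip":60},{"tx":0,"ty":0,"tz":0,"rx":0,"ry":0,"rz":0,"grip":60},{"tx":0,"ty":0,"tz":0,"rx":0,"ry":0,"rz":0,"grip":60}]'

```text
t: 32.87
eef_pos: [668.1, 252.4, 85.0]
tcp_rot: [-1.572, -0.0, 1.571]
ft_force: [-0.6, 0.3, -0.5]
opening: 0.597
```

>>> move_arm --rows '[{"tx":0,"ty":-4,"tz":0,"rx":0,"ry":0,"rz":0,"grip":60},{"tx":0,"ty":-4,"tz":0,"rx":0,"ry":0,"rz":0,"grip":60},{"tx":0,"ty":-4,"tz":0,"rx":0,"ry":0,"rz":0,"grip":60},{"tx":0,"ty":-1,"tz":3.8,"rx":0,"ry":0,"rz":0,"grip":60},{"tx":0,"ty":0,"tz":4,"rx":0,"ry":0,"rz":0,"grip":60},{"tx":0,"ty":0,"tz":4,"rx":0,"ry":0,"rz":0,"grip":60},{"tx":-1,"ty":0,"tz":4,"rx":0,"ry":0,"rz":0,"grip":60},{"tx":-3,"ty":0,"tz":2.5,"rx":0,"ry":0,"rz":0,"grip":60},{"tx":-4,"ty":0,"tz":0,"rx":0,"ry":0,"rz":0,"grip":60},{"tx":-4,"ty":0,"tz":0,"rx":0,"ry":0,"rz":0,"grip":60}]'

```text
t: 33.7
eef_pos: [483.4, 131.9, 215.1]
tcp_rot: [-1.572, -0.0, 1.574]
ft_force: [1.2, -0.8, 0.2]
opening: 0.597
```

```bash
cat > rule.py <<'E'
import sys
from h import *
st=env.state(); print('tcp',st['eef_pos'].round(1),st['tcp_rot'].round(3),st['joints'].round(2))
nm=sys.argv[1]
im,d,c=snap(nm,sys.argv[2])
P=cloud(c,d);X,Y,Z=[P[...,i] for i in range(3)]
x0,x1,y0,y1=map(float,sys.argv[3:7])
w=(X>x0)&(X<x1)&(Y>y0)&(Y<y1)
for lab,a,b in (('rib',32,46),('plate',3.,9.5)):
    m=w&(Z>a)&(Z<b); k=cv2.morphologyEx(m.astype(np.uint8),cv2.MORPH_OPEN,np.ones((2,2)))
    n,l,s,ce=cv2.connectedComponentsWithStats(k)
    for i in range(1,n):
        if s[i,4]<40: continue
        h=40 if lab=='rib' else 6
        ys,xs=np.nonzero(l==i)
        q=onz(c,np.c_[xs,ys],h)[:,:2]
        r=cv2.minAreaRect(q.astype(np.float32)); bp=cv2.boxPoints(r)
        e=[(bp[1]-bp[0]),(bp[2]-bp[1])]; e=max(e,key=np.linalg.norm); e=e*(1 if e[1]>=0 else -1)
        print(lab,s[i],'centre',np.round(r[0],1),'size',np.round(r[1],1),'long axis angle deg',np.degrees(np.arctan2(e[1],e[0])).round(2),'zmed',np.median(Z[l==i]).round(1))
E
python3 rule.py top t10.png 380 620 -480 -280; python3 wp.py _10.png
python3 - <<'E'
from h import *
im,d,c=snap('side','s10.png')
cv2.imwrite('pics/s10z.png',cv2.resize(im[180:280,140:280],None,fx=5,fy=5))
E
```

```text
tcp [483.4 131.9 215.1] [-1.572 -0.     1.574] [ 0.13  0.34  1.88  0.    0.92 -1.44]
rib [394 198   8  31 136] centre [ 494.6 -387. ] size [14.6 98.8] long axis angle deg 167.9 zmed 40.4
plate [376 186  22  56 501] centre [ 499.  -369.6] size [ 61.9 180.8] long axis angle deg 170.12 zmed nan
tcp [484.1 126.2 214.9] [-1.572e+00  1.000e-03  1.571e+00] 0.6023611116279299
top [193 154  13  13 133] [199.2 159.8] [670.4 251.6  30.2] [[671.4 252.   26. ]]
seat [ 59 171   9  27  99] [ 62.8 184.2] [578.8 655.1 104. ]
seat [256 178  14  14 151] [262.6 184.5] [579.8  43.9  96.3]
seat [274 178  14  14 160] [280.6 184.6] [577.  -11.4  96.4]
seat [293 178  14  14 163] [299.6 184.7] [577.3 -69.6  96.1]
```

View pics/s10z.png

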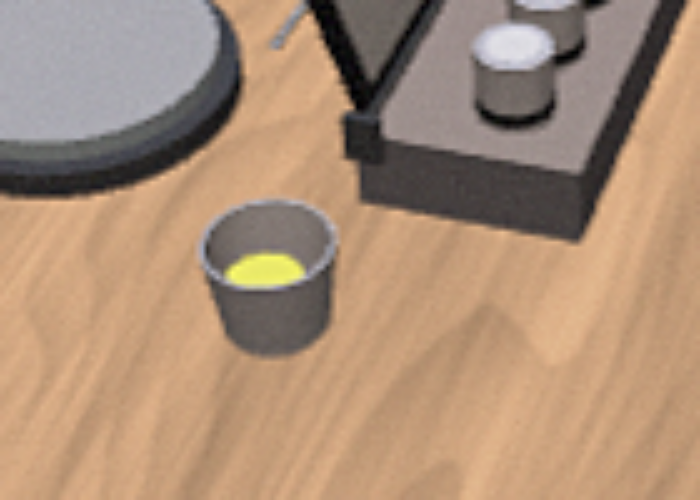

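View pics/t10.png

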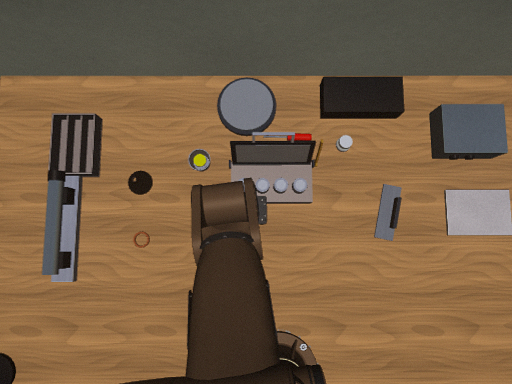

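>>> move_arm --rows '[{"tx":-4,"ty":0,"tz":-0.5,"rx":0,"ry":0,"rz":0,"grip":40},{"tx":-4,"ty":0,"tz":-0.5,"rx":0,"ry":0,"rz":0,"grip":40},{"tx":-4,"ty":0,"tz":-0.5,"rx":0,"ry":0,"rz":0,"grip":40},{"tx":-4,"ty":0,"tz":-0.5,"rx":0,"ry":0,"rz":0,"grip":40},{"tx":-4,"ty":0,"tz":-0.5,"rx":0,"ry":0,"rz":0,"grip":40},{"tx":-4,"ty":0,"tz":-0.5,"rx":0,"ry":0,"rz":0,"grip":40},{"tx":-4,"ty":0,"tz":-0.5,"rx":0,"ry":0,"rz":0,"grip":40},{"tx":-4,"ty":0,"tz":-0.5,"rx":0,"ry":0,"rz":0,"grip":40},{"tx":-4,"ty":0,"tz":-0.5,"rx":0,"ry":0,"rz":0,"grip":40},{"tx":-4,"ty":0,"tz":-0.5,"rx":0,"ry":0,"rz":0,"grip":40}]'

```text
t: 34.73
eef_pos: [535.9, -268.7, 214.2]
tcp_rot: [-1.571, -0.0, 1.572]
ft_force: [0.4, -0.4, -0.2]
opening: 0.4
```

>>> move_arm --rows '[{"tx":-4,"ty":0,"tz":-0.5,"rx":0,"ry":0,"rz":0,"grip":40},{"tx":-4,"ty":0,"tz":-0.5,"rx":0,"ry":0,"rz":0,"grip":40},{"tx":-3,"ty":0,"tz":0,"rx":0,"ry":0,"rz":0,"grip":40},{"tx":-1,"ty":0,"tz":0,"rx":0,"ry":0.09,"rz":0,"grip":40},{"tx":0,"ty":0,"tz":0,"rx":0,"ry":0.083,"rz":0,"grip":40},{"tx":0,"ty":0,"tz":0,"rx":0,"ry":0,"rz":0,"grip":40},{"tx":0,"ty":0,"tz":0,"rx":0,"ry":0,"rz":0,"grip":40},{"tx":0,"ty":0,"tz":0,"rx":0,"ry":0,"rz":0,"grip":40}]'

```text
t: 35.4
eef_pos: [545.7, -386.7, 214.2]
tcp_rot: [-1.571, -0.0, 1.402]
ft_force: [0.8, -0.0, 0.1]
opening: 0.4
```

```bash
python3 rule.py wrist w11.png 350 650 -480 -280;python3 rule.py top t11.png 380 620 -480 -280
```

```text
tcp [ 545.7 -386.7  214.2] [-1.571 -0.     1.402] [-0.72  0.57  1.46  0.    1.11 -2.12]
rib [ 239   70   16  107 1352] centre [ 497.6 -382. ] size [12.  99.4] long axis angle deg 168.09 zmed nan
plate [ 233   31   66  177 8756] centre [ 501.9 -364.4] size [ 60.4 180.6] long axis angle deg 168.04 zmed nan
tcp [ 545.6 -386.7  214.3] [-1.571 -0.     1.402] [-0.72  0.57  1.46  0.    1.11 -2.12]
rib [394 198   8  31 133] centre [ 494.6 -386.7] size [15.1 98.8] long axis angle deg 167.9 zmed nan
plate [376 185  24  55 433] centre [ 499.  -360.9] size [ 53.  178.5] long axis angle deg 161.96 zmed nan
plate [384 229  12  13  87] centre [ 425.3 -370.8] size [36.2 38.9] long axis angle deg 179.97 zmed nan
```

View pics/w11.png

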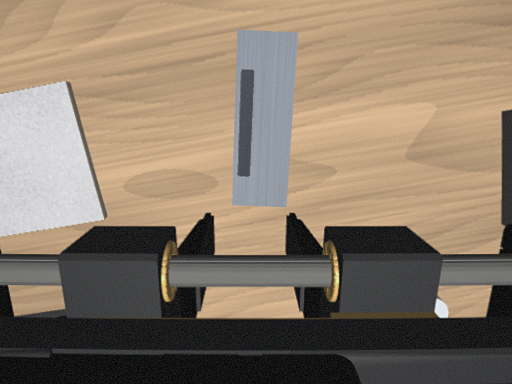

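>>> move_arm --rows '[{"tx":0,"ty":0,"tz":0,"rx":0,"ry":0.04,"rz":0,"grip":40},{"tx":-0.27,"ty":2,"tz":2.4,"rx":0,"ry":0,"rz":0,"grip":40},{"tx":-0.26,"ty":2,"tz":2.4,"rx":0,"ry":0,"rz":0,"grip":40},{"tx":0,"ty":4,"tz":0,"rx":0,"ry":0,"rz":0,"grip":40},{"tx":0,"ty":4,"tz":0,"rx":0,"ry":0,"rz":0,"grip":40},{"tx":0,"ty":2.5,"tz":0,"rx":0,"ry":0,"rz":0,"grip":40},{"tx":0,"ty":0,"tz":0,"rx":0,"ry":0,"rz":0,"grip":40},{"tx":0,"ty":0,"tz":0,"rx":0,"ry":0,"rz":0,"grip":40},{"tx":0,"ty":0,"tz":0,"rx":0,"ry":0,"rz":0,"grip":40}]'

```text
t: 36.25
eef_pos: [497.8, -383.1, 70.9]
tcp_rot: [-1.573, 0.001, 1.359]
ft_force: [-0.3, 0.0, 0.1]
opening: 0.4
```

```bash
python3 - <<'E'
from h import *
print(env.state()['tcp_rot'],env.state()['eef_pos'])
im,d,c=snap('side','s12.png')
cv2.imwrite('pics/s12z.png',cv2.resize(im[60:180,230:390],None,fx=4.5,fy=4.5))
E
```

```text
[-1.57266746e+00  1.08455436e-03  1.35898438e+00] [ 497.8488871  -383.14000384   70.9357278 ]
```

View pics/s12z.png

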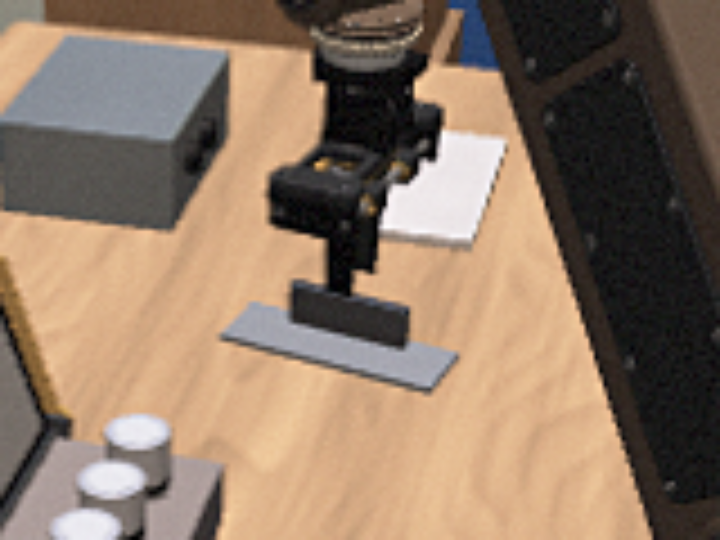

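>>> move_arm --rows '[{"tx":0.1,"ty":1.5,"tz":0,"rx":0,"ry":0,"rz":0,"grip":40},{"tx":0,"ty":1.5,"tz":0,"rx":0,"ry":0,"rz":0,"grip":40},{"tx":0,"ty":0,"tz":0,"rx":0,"ry":0,"rz":0,"grip":0},{"tx":0,"ty":0,"tz":0,"rx":0,"ry":0,"rz":0,"grip":0},{"tx":0,"ty":0,"tz":0,"rx":0,"ry":0,"rz":0,"grip":0},{"tx":0,"ty":0,"tz":0,"rx":0,"ry":0,"rz":0,"grip":0},{"tx":0,"ty":0,"tz":0,"rx":0,"ry":0,"rz":0,"grip":0},{"tx":0,"ty":0,"tz":0,"rx":0,"ry":0,"rz":0,"grip":0},{"tx":0,"ty":0,"tz":0,"rx":0,"ry":0,"rz":0,"grip":0}]'

```text
t: 37.05
eef_pos: [497.6, -382.2, 40.4]
tcp_rot: [-1.572, 0.001, 1.358]
ft_force: [-1.0, 0.8, 8.4]
opening: 0.13
```

>>> move_arm --rows '[{"tx":0,"ty":-2,"tz":0,"rx":0,"ry":0,"rz":0,"grip":0},{"tx":0,"ty":-3.5,"tz":0,"rx":0,"ry":0,"rz":0,"grip":0},{"tx":0,"ty":-3.5,"tz":0,"rx":0,"ry":0,"rz":0,"grip":0},{"tx":0,"ty":-2,"tz":0,"rx":0,"ry":0,"rz":0,"grip":0},{"tx":0,"ty":0,"tz":0,"rx":0,"ry":0.06,"rz":0,"grip":0},{"tx":0,"ty":0,"tz":0,"rx":0,"ry":0.12,"rz":0,"grip":0},{"tx":0,"ty":0,"tz":0,"rx":0,"ry":0.12,"rz":0,"grip":0},{"tx":0,"ty":0,"tz":0,"rx":0,"ry":0.12,"rz":0,"grip":0},{"tx":0,"ty":0,"tz":0,"rx":0,"ry":0.12,"rz":0,"grip":0},{"tx":0,"ty":0,"tz":0,"rx":0,"ry":0.12,"rz":0,"grip":0}]'

```text
t: 37.88
eef_pos: [497.1, -381.7, 149.4]
tcp_rot: [-1.571, -0.0, 0.692]
ft_force: [-0.0, -0.2, -1.6]
opening: 0.125
```

>>> move_arm --rows '[{"tx":0,"ty":0,"tz":0,"rx":0,"ry":0.12,"rz":0,"grip":0},{"tx":0,"ty":0,"tz":0,"rx":0,"ry":0.12,"rz":0,"grip":0},{"tx":0,"ty":0,"tz":0,"rx":0,"ry":0.12,"rz":0,"grip":0},{"tx":0,"ty":0,"tz":0,"rx":0,"ry":0.12,"rz":0,"grip":0},{"tx":0,"ty":0,"tz":0,"rx":0,"ry":0.12,"rz":0,"grip":0},{"tx":0,"ty":0,"tz":0,"rx":0,"ry":0.098,"rz":0,"grip":0},{"tx":0,"ty":0,"tz":0,"rx":0,"ry":0,"rz":0,"grip":0},{"tx":0,"ty":0,"tz":0,"rx":0,"ry":0,"rz":0,"grip":0}]'

```text
t: 38.55
eef_pos: [497.1, -381.7, 149.3]
tcp_rot: [-1.571, 0.0, 0.003]
ft_force: [1.3, 0.4, -2.0]
opening: 0.126
```

>>> move_arm --rows '[{"tx":-0.3,"ty":0,"tz":2,"rx":0,"ry":0,"rz":0,"grip":0},{"tx":-0.3,"ty":0,"tz":4,"rx":0,"ry":0,"rz":0,"grip":0},{"tx":-0.3,"ty":0,"tz":4,"rx":0,"ry":0,"rz":0,"grip":0},{"tx":-0.3,"ty":0,"tz":4,"rx":0,"ry":0,"rz":0,"grip":0},{"tx":-0.3,"ty":0,"tz":4,"rx":0,"ry":0,"rz":0,"grip":0},{"tx":-0.3,"ty":0,"tz":4,"rx":0,"ry":0,"rz":0,"grip":0},{"tx":-0.3,"ty":0,"tz":4,"rx":0,"ry":0,"rz":0,"grip":0},{"tx":-0.3,"ty":0,"tz":4,"rx":0,"ry":0,"rz":0,"grip":0},{"tx":-0.3,"ty":0,"tz":4,"rx":0,"ry":0,"rz":0,"grip":0},{"tx":0,"ty":0,"tz":3.5,"rx":0,"ry":0,"rz":0,"grip":0}]'

```text
t: 39.38
eef_pos: [469.2, -4.6, 149.5]
tcp_rot: [-1.571, 0.0, 0.004]
ft_force: [0.8, -0.2, -2.5]
opening: 0.122
```

>>> move_arm --rows '[{"tx":0,"ty":0,"tz":2.5,"rx":0,"ry":0,"rz":0,"grip":0},{"tx":0,"ty":0,"tz":0.2,"rx":0,"ry":0,"rz":0,"grip":0},{"tx":0,"ty":0,"tz":0,"rx":0,"ry":0,"rz":0,"grip":0},{"tx":0,"ty":0,"tz":0,"rx":0,"ry":0,"rz":0,"grip":0},{"tx":0,"ty":0,"tz":0,"rx":0,"ry":0,"rz":0,"grip":0}]'

```text
t: 39.8
eef_pos: [470.3, 19.3, 149.3]
tcp_rot: [-1.571, -0.0, 0.0]
ft_force: [0.0, 0.3, -2.5]
opening: 0.124
```

```bash
python3 - <<'E'
from h import *
print(env.state()['tcp_rot'],env.state()['eef_pos'],env.state()['ft_force'])
im,d,c=snap('wrist','w13.png')
im,d,c=snap('side','s13.png')
cv2.imwrite('pics/s13z.png',cv2.resize(im[100:260,180:380],None,fx=3.8,fy=3.8))
E
```

```text
[-1.57083585e+00 -1.90253438e-04  2.74376450e-04] [470.33282034  19.33954068 149.27829741] [ 0.04404232  0.30256546 -2.45353555]
```

View pics/w13.png

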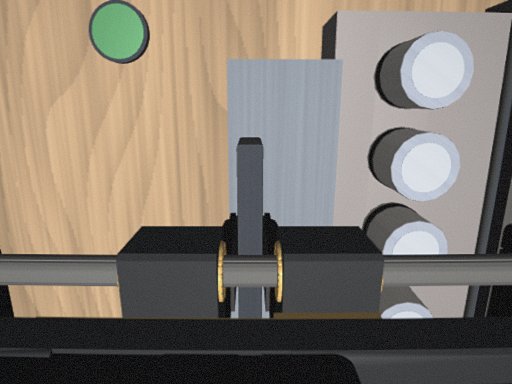

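View pics/s13z.png

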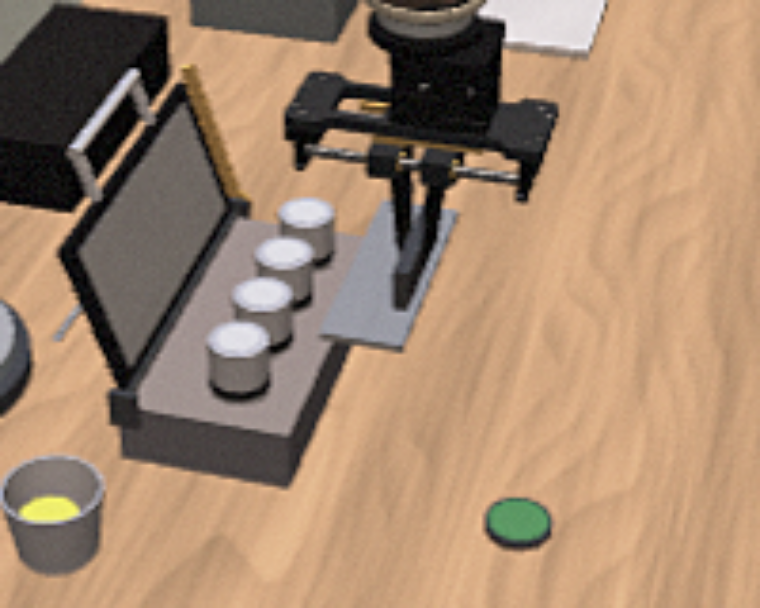

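```bash
python3 - <<'E'
from h import *
im=cv2.imread('pics/w13.png'); c=env.calibration('wrist')
print(onz(c,[(341,60),(333,220),(228,60),(229,200)],115).round(1))
print(onz(c,[(322,88),(322,60)],50).round(1))
E
```

```text
[[517.  108.9 115. ]
 [517.9  21.4 115. ]
 [458.5 108.7 115. ]
 [457.9  33.4 115. ]]
[[521.1  97.5  50. ]
 [520.2 116.4  50. ]]
```

>>> move_arm --rows '[{"tx":0,"ty":3,"tz":0,"rx":0,"ry":0,"rz":0,"grip":0},{"tx":0,"ty":3,"tz":0,"rx":0,"ry":0,"rz":0,"grip":0},{"tx":0,"ty":2.5,"tz":0,"rx":0,"ry":0,"rz":0,"grip":0},{"tx":0,"ty":1.5,"tz":0,"rx":0,"ry":0,"rz":0,"grip":0},{"tx":0,"ty":0.4,"tz":0,"rx":0,"ry":0,"rz":0,"grip":0},{"tx":0,"ty":0,"tz":0,"rx":0,"ry":0,"rz":0,"grip":0},{"tx":0,"ty":0,"tz":0,"rx":0,"ry":0,"rz":0,"grip":0}]'

```text
t: 40.48
eef_pos: [470.5, 19.8, 45.7]
tcp_rot: [-1.571, -0.0, -0.001]
ft_force: [-0.3, 0.4, -1.6]
opening: 0.125
```

>>> move_arm --rows '[{"tx":0,"ty":0.35,"tz":0,"rx":0,"ry":0,"rz":0,"grip":0},{"tx":0,"ty":0.1,"tz":0,"rx":0,"ry":0,"rz":0,"grip":0},{"tx":0,"ty":0,"tz":0,"rx":0,"ry":0,"rz":0,"grip":0},{"tx":0,"ty":0,"tz":0,"rx":0,"ry":0,"rz":0,"grip":0}]'

```text
t: 40.82
eef_pos: [470.4, 20.2, 41.2]
tcp_rot: [-1.571, -0.001, 0.0]
ft_force: [-0.5, -0.8, -2.1]
opening: 0.123
```

>>> move_arm --rows '[{"tx":0.2,"ty":0.08,"tz":0,"rx":0,"ry":0,"rz":0,"grip":0},{"tx":0.3,"ty":0,"tz":0,"rx":0,"ry":0,"rz":0,"grip":0},{"tx":0.3,"ty":0,"tz":0,"rx":0,"ry":0,"rz":0,"grip":0},{"tx":0,"ty":0,"tz":0,"rx":0,"ry":0,"rz":0,"grip":0}]'

```text
t: 41.15
eef_pos: [478.2, 20.3, 40.4]
tcp_rot: [-1.571, 0.0, 0.0]
ft_force: [-2.4, -0.4, 5.8]
opening: 0.121
```

>>> move_arm --rows '[{"tx":0.1,"ty":0,"tz":0,"rx":0,"ry":0,"rz":0,"grip":0},{"tx":0.1,"ty":0,"tz":0,"rx":0,"ry":0,"rz":0,"grip":0},{"tx":0,"ty":0,"tz":0,"rx":0,"ry":0,"rz":0,"grip":0}]'

```text
t: 41.4
eef_pos: [479.4, 20.3, 40.4]
tcp_rot: [-1.571, 0.002, 0.0]
ft_force: [-5.5, 0.0, 9.0]
opening: 0.125
```

```bash
python3 - <<'E'
from h import *
print(env.state()['ft_force'],env.state()['eef_pos'])
im,d,c=snap('wrist','w14.png')
cv2.imwrite('pics/w14z.png',cv2.resize(im[0:240,200:420],None,fx=2.5,fy=2.5))
E
```

```text
[-5.53747415  0.02792424  8.95433722] [479.42035702  20.32153183  40.38760625]
```

View pics/w14z.png

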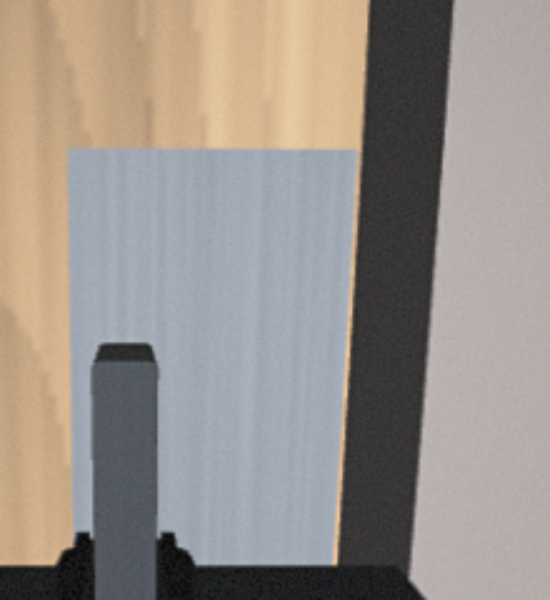

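>>> move_arm --rows '[{"tx":0.1,"ty":-0.03,"tz":0,"rx":0,"ry":0,"rz":0,"grip":0},{"tx":0,"ty":0,"tz":0,"rx":0,"ry":0,"rz":0,"grip":0},{"tx":0,"ty":0,"tz":0,"rx":0,"ry":0,"rz":0,"grip":0}]'

```text
t: 41.7
eef_pos: [481.7, 20.2, 40.4]
tcp_rot: [-1.571, -0.001, 0.0]
ft_force: [0.5, 0.5, 2.7]
opening: 0.124
```

>>> move_arm --rows '[{"tx":0.08,"ty":0,"tz":0,"rx":0,"ry":0,"rz":0,"grip":0},{"tx":0,"ty":0,"tz":0,"rx":0,"ry":0,"rz":0,"grip":0},{"tx":0,"ty":0,"tz":0,"rx":0,"ry":0,"rz":0,"grip":0}]'

```text
t: 41.95
eef_pos: [481.7, 20.2, 40.4]
tcp_rot: [-1.571, 0.001, 0.0]
ft_force: [-3.3, 0.4, 5.9]
opening: 0.126
```

>>> move_arm --rows '[{"tx":0.08,"ty":0,"tz":0,"rx":0,"ry":0,"rz":0,"grip":0},{"tx":0,"ty":0,"tz":0,"rx":0,"ry":0,"rz":0,"grip":0},{"tx":0,"ty":0,"tz":0,"rx":0,"ry":0,"rz":0,"grip":0}]'

```text
t: 42.2
eef_pos: [481.8, 20.2, 40.4]
tcp_rot: [-1.571, 0.002, 0.0]
ft_force: [-5.5, -0.6, 8.5]
opening: 0.123
```

```bash
python3 - <<'E'
from h import *
print(env.state()['ft_force'],env.state()['moment'],env.state()['eef_pos'])
im,d,c=snap('wrist','w15.png')
cv2.imwrite('pics/w15z.png',cv2.resize(im[0:240,200:420],None,fx=2.5,fy=2.5))
E
```

```text
[-5.45155476 -0.62641046  8.49234802] [-0.31563263  1.1451479  -0.01470415] [481.80047431  20.24705103  40.41232123]
```

View pics/w15z.png

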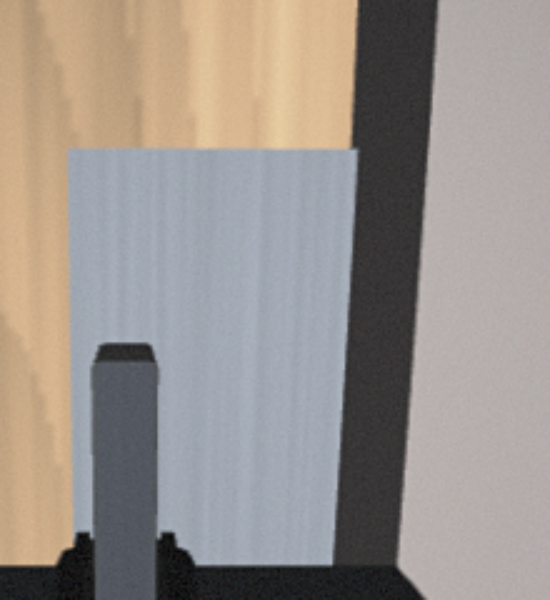

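>>> move_arm --rows '[{"tx":0.12,"ty":-0.02,"tz":0,"rx":0,"ry":0,"rz":0,"grip":0},{"tx":0,"ty":0,"tz":0,"rx":0,"ry":0,"rz":0,"grip":0},{"tx":0,"ty":0,"tz":0,"rx":0,"ry":0,"rz":0,"grip":0}]'

```text
t: 42.5
eef_pos: [482.1, 20.2, 40.4]
tcp_rot: [-1.571, 0.004, 0.001]
ft_force: [-9.6, -3.1, 7.8]
opening: 0.123
```

>>> move_arm --rows '[{"tx":0.12,"ty":0,"tz":0,"rx":0,"ry":0,"rz":0,"grip":0},{"tx":0,"ty":0,"tz":0,"rx":0,"ry":0,"rz":0,"grip":0},{"tx":0,"ty":0,"tz":0,"rx":0,"ry":0,"rz":0,"grip":0}]'

```text
t: 42.75
eef_pos: [482.2, 20.2, 40.4]
tcp_rot: [-1.571, 0.007, 0.001]
ft_force: [-13.9, -3.3, 14.2]
opening: 0.123
```

>>> move_arm --rows '[{"tx":-0.1,"ty":0,"tz":0,"rx":0,"ry":0,"rz":0,"grip":0},{"tx":0,"ty":0,"tz":0,"rx":0,"ry":0,"rz":0,"grip":40},{"tx":0,"ty":0,"tz":0,"rx":0,"ry":0,"rz":0,"grip":40},{"tx":0,"ty":0,"tz":0,"rx":0,"ry":0,"rz":0,"grip":40},{"tx":-0.1,"ty":0,"tz":0,"rx":0,"ry":0,"rz":0,"grip":40},{"tx":0,"ty":-1,"tz":0,"rx":0,"ry":0,"rz":0,"grip":40},{"tx":0,"ty":-3,"tz":0,"rx":0,"ry":0,"rz":0,"grip":40},{"tx":0,"ty":-4,"tz":0,"rx":0,"ry":0,"rz":0,"grip":40},{"tx":0,"ty":-4,"tz":0,"rx":0,"ry":0,"rz":0,"grip":40},{"tx":0,"ty":-2,"tz":-3,"rx":0,"ry":0,"rz":0,"grip":40}]'

```text
t: 43.58
eef_pos: [483.9, -7.6, 185.2]
tcp_rot: [-1.571, -0.005, 0.003]
ft_force: [0.5, -0.6, 0.3]
opening: 0.403
```

>>> move_arm --rows '[{"tx":0,"ty":0,"tz":-4,"rx":0,"ry":0,"rz":0,"grip":40},{"tx":0,"ty":0,"tz":-4,"rx":0,"ry":0,"rz":0,"grip":40},{"tx":0,"ty":0,"tz":-4,"rx":0,"ry":0,"rz":0,"grip":40},{"tx":0,"ty":0,"tz":-2,"rx":0,"ry":0,"rz":0,"grip":40},{"tx":0,"ty":0,"tz":0,"rx":0,"ry":0,"rz":0,"grip":40},{"tx":0,"ty":0,"tz":0,"rx":0,"ry":0,"rz":0,"grip":40},{"tx":0,"ty":0,"tz":0,"rx":0,"ry":0,"rz":0,"grip":40}]'

```text
t: 44.17
eef_pos: [483.0, -149.2, 180.8]
tcp_rot: [-1.571, -0.0, -0.0]
ft_force: [1.1, 0.8, -0.1]
opening: 0.402
```

```bash
python3 rule.py wrist w16.png 425 529 -90 130; python3 lid.py; python3 wp.py _16.png
python3 - <<'E'
import cv2
im=cv2.imread('pics/side_lid.png');cv2.imwrite('pics/s16z.png',cv2.resize(im[100:260,170:370],None,fx=3.8,fy=3.8))
E
```

```text
tcp [ 483.  -149.2  180.8] [-1.571 -0.    -0.   ] [-0.43  0.39  1.91  0.    0.84 -0.43]
rib [242   0  15  41 601] centre [481.7 -16.9] size [11.2 29.6] long axis angle deg 90.08 zmed nan
plate [ 236    0   69   92 5387] centre [500.  -31.5] size [60.  77.5] long axis angle deg 90.12 zmed nan
top lid 563 481 [674.7  20.4 130.2] [-0.946 -0.003  0.325] angle 71.05 -> 108.94677249980279 res 0.97
index 95 [ 697. -113.  184.] angle deg 108.2
bar 130 [705.71413279  16.3954302  218.08731791] [700.72741353 -41.0217898  213.00813516] [710.56223038  73.85124772 224.42842983]
side lid 345 307 [672.2  15.6 128.4] [-0.947  0.     0.322] angle 71.22 -> 108.78203274264287 res 1.0
index 157 [ 697. -112.  181.] angle deg 108.3
bar 83 [702.11157032  26.87989844 215.87780287] [696.70527926 -41.05719097 205.11939001] [709.75295525  83.03617208 218.77872279]
tcp [ 483.2 -148.7  180.6] [-1.571e+00  0.000e+00  1.000e-03] 0.4013518676595267
top [193 154  13  13 133] [199.2 159.8] [669.8 251.5  30.3] [[671.4 252.   26. ]]
seat [ 60 171   6  26  88] [ 62.8 183.9] [580.8 655.  103.8]
seat [237 178  14  14 161] [243.7 184.6] [577.6 102.3  96. ]
seat [256 178  14  14 160] [262.3 184.6] [577.5  46.8  95.9]
seat [274 178  14  14 160] [280.6 184.6] [577.6 -11.3  96.1]
seat [293 178  14  14 161] [299.6 184.7] [577.4 -69.7  95.2]
```

View pics/w16.png

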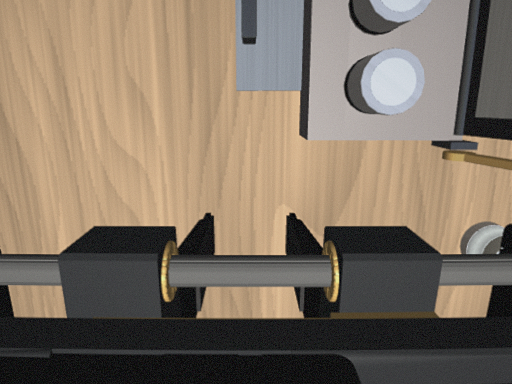

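View pics/s16z.png

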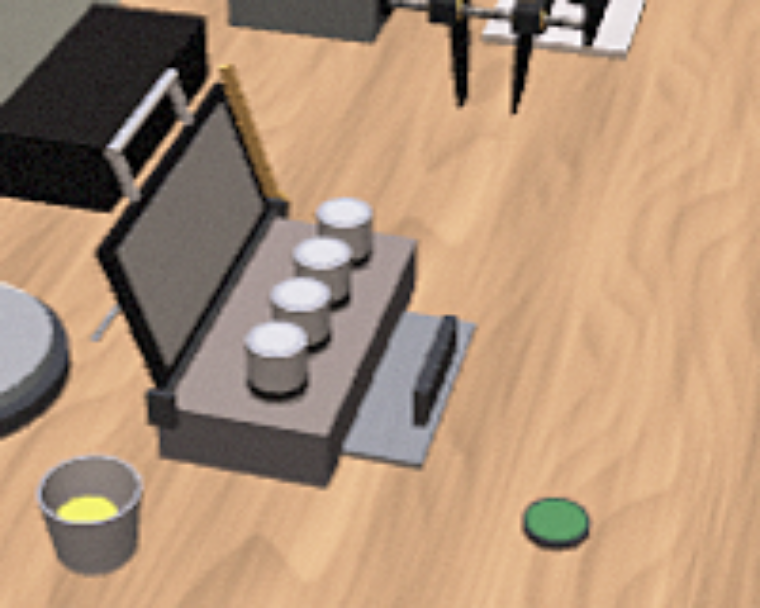

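>>> move_arm --rows '[{"tx":0,"ty":1,"tz":2.5,"rx":0,"ry":0,"rz":0,"grip":40},{"tx":0,"ty":0,"tz":2.5,"rx":0,"ry":0,"rz":0,"grip":40},{"tx":0,"ty":0,"tz":1,"rx":0,"ry":0,"rz":0,"grip":40},{"tx":0,"ty":0,"tz":0,"rx":0,"ry":0,"rz":0,"grip":40},{"tx":0,"ty":0,"tz":0,"rx":0,"ry":0,"rz":0,"grip":40}]'

```text
t: 44.83
eef_pos: [483.5, -89.6, 170.7]
tcp_rot: [-1.571, -0.001, 0.002]
ft_force: [-0.9, 0.1, -0.2]
opening: 0.4
```

```bash
python3 - <<'E'
from h import *
print(env.state()['eef_pos'])
im,d,c=snap('wrist','w17.png')
cv2.imwrite('pics/w17z.png',cv2.resize(im[0:200,220:370],None,fx=3,fy=3,interpolation=cv2.INTER_CUBIC))
E
```

```text
[483.5371187  -89.56156186 170.68670584]
```

View pics/w17z.png

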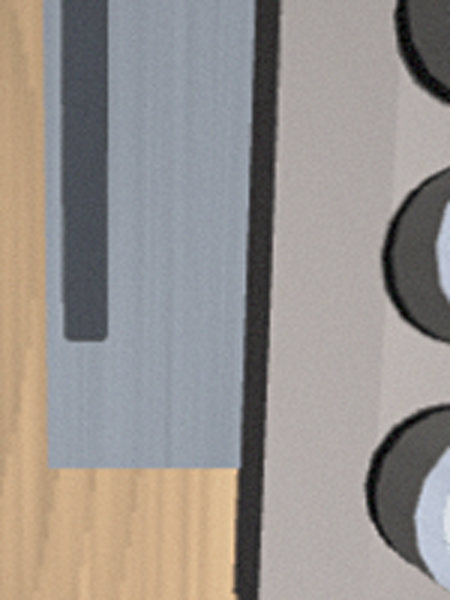

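>>> move_arm --rows '[{"tx":0,"ty":0,"tz":3,"rx":0,"ry":0,"rz":0,"grip":40},{"tx":0,"ty":0,"tz":4,"rx":0,"ry":0,"rz":0,"grip":40},{"tx":0,"ty":0,"tz":3,"rx":0,"ry":0,"rz":0,"grip":40},{"tx":0,"ty":0,"tz":0,"rx":0,"ry":0,"rz":0,"grip":40},{"tx":0,"ty":0,"tz":0,"rx":0,"ry":0,"rz":0,"grip":40},{"tx":0,"ty":0,"tz":0,"rx":0,"ry":0,"rz":0,"grip":40}]'

```text
t: 45.38
eef_pos: [483.5, 9.4, 170.5]
tcp_rot: [-1.571, -0.0, -0.0]
ft_force: [-0.8, 0.0, 0.4]
opening: 0.399
```

```bash
python3 rule.py wrist w18.png 425 528 -60 150; python3 - <<'E'
import cv2
im=cv2.imread('pics/w18.png')
cv2.imwrite('pics/w18z.png',cv2.resize(im[0:200,220:370],None,fx=3,fy=3,interpolation=cv2.INTER_CUBIC))
E
```

```text
tcp [483.5   9.4 170.5] [-1.571 -0.    -0.   ] [-0.12  0.38  1.97 -0.    0.79 -0.12]
rib [ 241  113   15  116 1623] centre [481.7  19.3] size [11.4 99.2] long axis angle deg 90.2 zmed nan
plate [ 235   65   67  181 9336] centre [499.6  24. ] size [ 59.3 170.9] long axis angle deg 90.22 zmed nan
```

View pics/w18z.png

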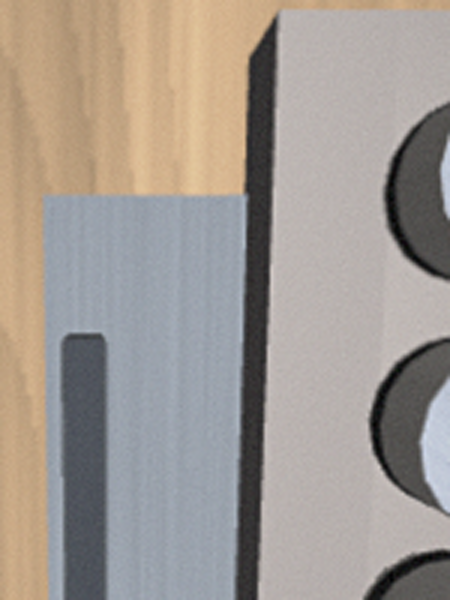

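>>> move_arm --rows '[{"tx":0,"ty":-4,"tz":0,"rx":0,"ry":0,"rz":0,"grip":40},{"tx":0,"ty":-4,"tz":0,"rx":0,"ry":0,"rz":0,"grip":40},{"tx":0,"ty":0,"tz":0,"rx":0,"ry":0,"rz":0,"grip":40},{"tx":0,"ty":0,"tz":0,"rx":0,"ry":0,"rz":0,"grip":40},{"tx":0,"ty":0,"tz":0,"rx":0,"ry":0,"rz":0,"grip":40}]'

```text
t: 45.85
eef_pos: [483.0, 9.2, 250.1]
tcp_rot: [-1.571, 0.0, -0.002]
ft_force: [-0.7, 0.6, -0.2]
opening: 0.401
```

```bash
python3 -c "
from cell import env
print(env.state()['t'],env.state()['eef_pos']); print(env.job_done())"
```

```text
45.85 [482.98121592   9.23141084 250.12707738]
the job is handed in; nothing more can be done
None
```

The job is done and handed in at about 46 s of the 210 s allowed.

- **Lid:** I raised it by the bar and left it at about 108.9°. The index arm reads about 108.3°, and its readings stayed between 108.1° and 108.6° throughout, so it was not moved.
- **Eyepieces:** all four were present, and each now stands in its own hole. Their tops measure about 95–96 mm, against 95 mm when fully seated.
- **Plug:** it was taken from in front of the case, and the camera shows it lying in the parts cup.
- **Straightedge:** it lies flat where the plug was, pressed against the case's front face with about 14 N before I let go. The last wrist pictures show no gap at either end. It is within about 0.2° of square and about 1 mm of centred.

**Checks that disagreed:** the top camera and the wrist camera differed by 2–5 mm in y. I took grasp and hole positions from the same camera so the error cancelled, and every eyepiece went in without contact force. I saw no knock to the rule or the plug. I did not re-measure the bystanders at the end, but nothing I did came near them.

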